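# Roll the refractometer prism-up, park it in the tray corner and open its cover

## Task

The hand-held refractometer was left lying in the shallow steel tray with its prism turned away. Without picking it up off the tray floor, roll it over until its cover plate is on top, then park it like that, plate still shut, in the far right corner of the tray: flush along the far rim with its eyepiece end touching the right rim, so that it cannot roll away. Then lift the cover plate fully open, ready for a drop of serum, and leave it so, without upsetting the dropper bottle or the specimen pot in the tray.

Things in the scene. Friction and masses are not known exactly. Their poses are not given: they have to be found in the camera images.
- refractometer: hand-held refractometer, a straight round instrument 170 mm long, about 0.26 kg, lying in the tray, nose to the left. Origin on its long axis at mid-length; z = long axis, towards the nose (prism end); x points out of the prism side: x straight up = cover plate on top. Black rubber grip from z -46 to +34 mm with 12 flat facets, 32 mm across flats; it bears on the floor, axis 16 mm above it
- eye_end (a point): centre of the flat eyepiece end, at refractometer z -85 mm: black eyecup and focus ring, radius 14.5, from z -85 to -52 mm. z as the refractometer's
- nose_end (a point): point on the long axis at the nose, refractometer z +85 mm. From z +34 to +43 mm a full metal collar of radius 15, from +43 to +85 a metal half-trough of radius 15.5 on the side away from x, with the prism in it, its face 2.8 mm to the x side of the axis
- plate (a joint): hinge of the clear daylight (cover) plate over the prism, rad: 0 = shut, grows as it opens, 1.75 = fully open, leaning back over the barrel at its stop; its friction holds it at any angle. Plate 20 mm wide, 3 thick, a grey finger bar across its free end, 50 mm from the hinge
- plate_hinge (a point): point on the plate's hinge axis, on the refractometer at x +6, y 0, z +46.2 mm; the axis is parallel to the refractometer's y axis
- plate_bar (a point): middle of the grey finger bar across the plate's free end: a round bar 7 mm thick and 24 mm long over its domed ends (along the refractometer's y), 50 mm from the hinge axis; pinched by its ends it can pivot between the fingers. With the plate shut it lies 11 mm past the nose, its middle 6 mm to the x side of the long axis
- tray: shallow rectangular steel tray, fixed to the worktop; origin at the centre of its underside, x to the far rim, y to the left rim, z up. Inside 210 mm (x) by 320 mm (y); floor 2 mm thick (top at z 2), four upright rims 4 mm thick, tops at z 12 (10 above the floor)
- tray_corner (a point): inner far right corner of the tray at floor height: tray x +105, y -160, z 2 mm. With the grip flush on the far rim the refractometer's axis lies about 15 mm from the rim's inner face (the rim meets the grip below its widest part)
- drop_bottle: small brown dropper bottle, 27 mm diameter, 66 tall, standing in the left end of the tray; origin at the centre of its base
- specimen_pot: white-capped specimen pot, 48 mm diameter, 56 tall, standing in the left end of the tray; origin at the centre of its base

How it is judged:
By the outcome, as a careful person would: the job done as asked, in the order asked, and still so for the second after the job is handed in, with the robot touching nothing.
It also fails if it takes over 67 s, if anything falls off the work surface, if the arm or the gripper's body presses on something with over 40 N, if the wrist force passes 120 N, or if a joint passes its speed limit or range.

## Robot

A 7-joint arm with a two-finger parallel gripper is mounted at the origin on a cart in front of the work surface, level with it; the furniture and walls round the work are solid. World frame = base frame: x ahead of the robot, y to its left, z up, the work surface at z = 0. Lengths are in m, angles in rad, forces in N, time in s.
With the tool pointing down it reaches from about 0.4 to 0.875 m from the base axis. Payload 4.4 kg.
Tool frame: the origin (TCP) lies at the very end of the fingers, on their centre line; the grasp point (between the pads) lies 19 mm behind it; z points along the fingers, y is the line along which they close (so a half turn about z gives the same grasp; the last joint's range is limited). The gripper opens to 85 mm and grips with 20 to 120 N. Pads are 22 mm wide; open, the fingers measure 114 mm over their backs; the gripper's body (76 mm by 85 mm) begins 54 mm behind the grasp point. The pads swing forward as they close: fully open they stand 13 mm farther back than shut.
Start: joints at [-1.21, 0.628, 0.038, 1.517, -0.027, 0.996, -0.02], TCP at [0.269, 0.592, 0.231] pointing down, gripper open.
Joint ranges: [-3.06, 3.06], [-0.37, 2.12], [-1.25, 1.32], [0.18, 2.47], [-1.1, 4.24], [0.23, 1.98], [-2.94, 2.94]. Speed limits (rad/s): [2.57, 2.57, 3.14, 3.14, 3.14, 3.14, 3.14].

## Interface

Orientations are given as a unit quaternion [w, x, y, z].
In Python, from workcell import * gives the robot as it stands.
- The arm moves only by the tool drive_tool, never from a script. Its argument "plan" is a list of rows, each an object with "linear": the shift along the tool's x, y, z normalised to -1 to 1, where 1 is 300 mm, a list of three; "spin": the turn about the tool's z normalised to -1 to 1, where 1 is 360 degrees. A call has 1 to 20 rows; each row is the pose to reach, as a shift and turn from the pose commanded when the call began, along the tool's axes at that moment, turning the shorter way round; what a row does not reach only later rows make up. A row lasts 1/10 s, in which the tool goes at most 50 mm and 8.59 degrees, less where a joint would pass 70% of its speed; a pose out of reach is approached as far as the arm can. A call with a number of a shift or a turn outside -1 to 1 is refused whole. A call with a gripper value outside its range is refused whole. "gripper" is the opening, from -1 (shut) to 1 (fully open), set as the call begins (left out, the last holds). The fingers move at their own pace and stop on an object; "force" is the grip in N (left out, the last holds). Time passes only in rows, so rows that repeat a pose let the fingers close. It gives the time, the measured TCP pose, the force, the opening and the grip force at its end, in the units of the state.
- read_state(): the state, without advancing time (a new reading comes with each control period).
- capture(name): name is "scene" or "side" or "wrist"; returns the picture (400x640x3 uint8, blue, green, red); there is no depth.
- camera_model(name): a dict with "mtx" (3x3 intrinsics, pixels), "distortion" ([k1, k2, p1, p2, k3] as OpenCV has them; the pictures are not rectified), "position" and "rotation" of the camera in the world. Camera axes: x right, y up, looking along -z (the intrinsics and any distortion apply to the point x, -y, -z); pixel columns grow to the right and rows downward; lengths in m; the calibration is good to about 2 mm. A picture is of the moment at which its call begins: read the wrist's pose just before it. camera_model takes no time and is no camera call; for the wrist camera it gives the pose at the moment of the call.
- close_job(): hands the job in; it is judged then, once.
The state is a dict: "t": time; "qpos": joint angles; "qd": joint speeds; "joint_efforts": joint torques, N m; "ee_pos": TCP position; "orientation": TCP orientation; "force": force on the tool from outside, world axes, zero at the start; "torque": the same for the moment, N m; "opening": finger opening in m; "grasp_force": force on a finger pad.
Only numpy, scipy, OpenCV 4.12 (cv2) and the standard library are available. Lean on these libraries where they do the work, as an engineer would, in place of code of your own. Each camera call takes 0.05 s, during which the arm holds its last target. There are 200 camera calls.

## Working session

There is one attempt and no reset: what is moved stays moved. The work goes in short steps, Python scripts to look and compute and a tool call to move; the robot and the scene stay as the last step left them, time stands still between calls to the robot, and variables do not carry over. Pictures are saved under pics/ and viewed, at most 10 in all, crops included, and the job is handed in when it is done.

Besides the shell and the picture viewer there is one more tool, called after "Emit:" as name(argument=value, ...), one argument or row to a line, values as JSON. drive_tool: Moves the arm, as the interface text tells. Its arguments: {"type":"object","properties":{"plan":{"type":"array"},"gripper":{"type":"number"},"force":{"type":"number"}},"required":["plan"]}

```bash
ls; mkdir -p pics; python3 - <<'E'
from workcell import *
import cv2,numpy as np
s=read_state();print(s)
a=capture("scene");b=capture("side")
cv2.imwrite("pics/a.png",a);cv2.imwrite("pics/b.png",b)
for n in("scene","side","wrist"):print(n,camera_model(n))
E
```

```text
pics
{'t': 0.0, 'qpos': array([-1.20980037,  0.62936034,  0.03840777,  1.51836559, -0.02696527,
        0.99629958, -0.02000053]), 'qd': array([ 0.00063924, -0.00035613,  0.00174226,  0.0007966 ,  0.00040189,
        0.00017733,  0.00125932]), 'joint_efforts': array([-6.21844583e-05, -5.63392568e+01,  1.22620404e+00, -1.93454951e+01,
        1.10015474e-02,  1.02663619e-02,  1.98647392e-06]), 'ee_pos': array([0.26877713, 0.59113888, 0.23038004]), 'orientation': array([-1.85666107e-04,  2.11759404e-01,  9.77321358e-01, -9.39688646e-04]), 'force': array([0.10196021, 0.6292828 , 0.72286134]), 'torque': array([-0.0166661 , -0.03017124,  0.00241049]), 'grasp_force': 0.0, 'opening': 0.08543650199897952}
scene {'mtx': array([[392.37031676,   0.        , 325.11812038],
       [  0.        , 392.37031676, 197.55388207],
       [  0.        ,   0.        ,   1.        ]]), 'distortion': array([-0.06814382,  0.        ,  0.        ,  0.        ,  0.        ]), 'position': array([0.30683773, 0.47904296, 0.69354338]), 'rotation': array([-0.22764646, -0.07800885,  0.3280223 ,  0.91350593])}
side {'mtx': array([[411.3440564 ,   0.        , 318.53938581],
       [  0.        , 411.3440564 , 198.73482383],
       [  0.        ,   0.        ,   1.        ]]), 'distortion': array([-0.07369038,  0.        ,  0.        ,  0.        ,  0.        ]), 'position': array([0.05151753, 0.54012692, 0.43419769]), 'rotation': array([-0.32569015, -0.20091679,  0.48567364,  0.78592588])}
wrist {'mtx': array([[301.00367509,   0.        , 318.73414755],
       [  0.        , 301.00367509, 203.70583147],
       [  0.        ,   0.        ,   1.        ]]), 'distortion': array([-0.01054906,  0.        ,  0.        ,  0.        ,  0.        ]), 'position': array([0.19430079, 0.62490146, 0.37321303]), 'rotation': array([ 0.83003165, -0.13380316, -0.0845487 ,  0.53478566])}
```

View pics/a.png

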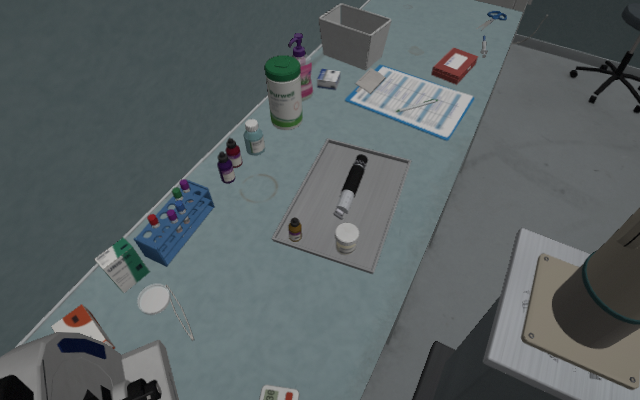

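View pics/b.png

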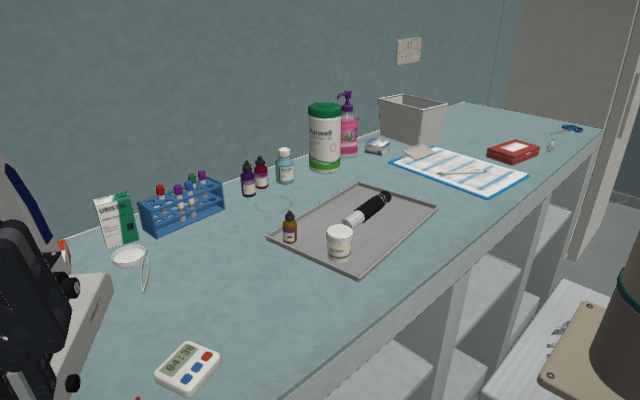

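The scene shows the tray with corners near (333,142), (408,160), (373,271) and (275,239). The refractometer's eyepiece is near (361,158) and its nose near (340,214). The bottle is at (295,237) and the pot at (346,245). Next I'll measure these.

```bash
cat > h.py <<'E'
from workcell import *
import cv2,numpy as np
from scipy.spatial.transform import Rotation as R
def rot(q): return R.from_quat(np.r_[q[1:],q[0]])
def rays(m,px):
    u=cv2.undistortPoints(np.array(px,float).reshape(-1,1,2),m["mtx"],m["distortion"]).reshape(-1,2)
    d=np.c_[u[:,0],-u[:,1],-np.ones(len(u))]
    return m["position"],rot(m["rotation"]).apply(d)
def plane(m,px,z):
    o,d=rays(m,px); return o+d*((z-o[2])/d[:,2])[:,None]
def proj(m,P):
    c=rot(m["rotation"]).inv().apply(np.atleast_2d(P)-m["position"])
    c=c*[1,-1,-1]
    return cv2.projectPoints(c,np.zeros(3),np.zeros(3),m["mtx"],m["distortion"])[0].reshape(-1,2)
E
python3 - <<'E'
from h import *
np.set_printoptions(precision=4,suppress=True)
a=cv2.imread("pics/a.png");b=cv2.imread("pics/b.png")
S=camera_model("scene");D=camera_model("side")
print("corners",plane(S,[(331,142),(408,161),(373,271),(274,240)],.012))
print("side corners",plane(D,[(360,183),(438,207),(352,272),(268,237)],.012))
print("eye,nose",plane(S,[(361,158),(340,214)],.018))
print("bottle,pot",plane(S,[(295,240),(346,250)],.002))
c=cv2.resize(a[130:280,265:415],(600,600),interpolation=cv2.INTER_CUBIC);cv2.imwrite("pics/c.png",c)
E
```

```text
corners [[ 0.6367 -0.1874  0.012 ]
 [ 0.4395 -0.2166  0.012 ]
 [ 0.3949  0.1019  0.012 ]
 [ 0.6044  0.1319  0.012 ]]
side corners [[ 0.6369 -0.1914  0.012 ]
 [ 0.4317 -0.2153  0.012 ]
 [ 0.4116  0.0995  0.012 ]
 [ 0.6     0.1297  0.012 ]]
eye,nose [[ 0.5432 -0.1654  0.018 ]
 [ 0.5123  0.0115  0.018 ]]
bottle,pot [[0.5699 0.106  0.002 ]
 [0.4649 0.0777 0.002 ]]
```

View pics/c.png

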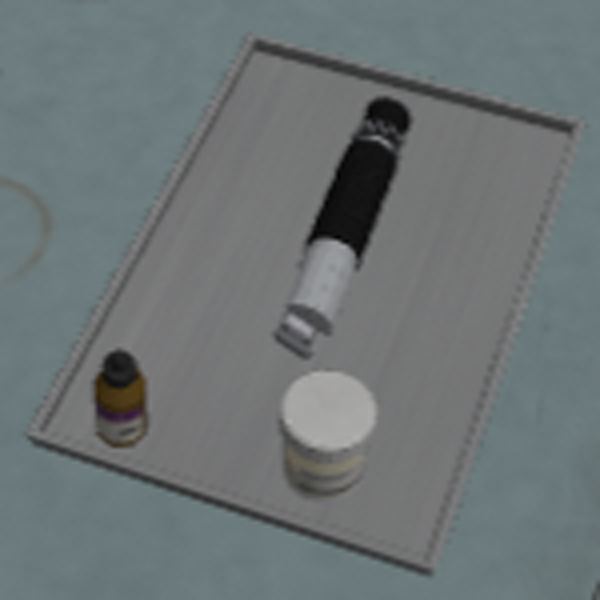

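Emit:
drive_tool(
  plan=[
    {"linear": [-0.86, -0.875, 0.05], "spin": 0},
    {"linear": [-0.86, -0.875, 0.05], "spin": 0},
    {"linear": [-0.86, -0.875, 0.05], "spin": 0},
    {"linear": [-0.86, -0.875, 0.05], "spin": 0},
    {"linear": [-0.86, -0.875, 0.05], "spin": 0},
    {"linear": [-0.86, -0.875, 0.05], "spin": 0},
    {"linear": [-0.86, -0.875, 0.05], "spin": 0},
    {"linear": [-0.86, -0.875, 0.05], "spin": 0},
  ],
)

```text
t: 0.9
ee_pos: [0.3963, 0.2402, 0.216]
orientation: [0.0, 0.215, 0.977, -0.002]
force: [-0.7, -0.1, 0.6]
opening: 0.0859
grasp_force: 0.0
```

Emit:
drive_tool(
  plan=[
    {"linear": [-0.86, -0.875, 0.05], "spin": 0.1667},
    {"linear": [-0.86, -0.875, 0.05], "spin": 0.1667},
    {"linear": [-0.86, -0.875, 0.05], "spin": 0.1667},
    {"linear": [-0.86, -0.875, 0.05], "spin": 0.1667},
    {"linear": [-0.86, -0.875, 0.05], "spin": 0.1667},
    {"linear": [-0.86, -0.875, 0.05], "spin": 0.1667},
    {"linear": [-0.86, -0.875, 0.05], "spin": 0.1667},
    {"linear": [-0.86, -0.875, 0.05], "spin": 0.1667},
    {"linear": [-0.86, -0.875, 0.05], "spin": 0.1667},
    {"linear": [-0.86, -0.875, 0.05], "spin": 0.1667},
  ],
)

```text
t: 1.9
ee_pos: [0.5208, -0.0992, 0.2008]
orientation: [-0.001, 0.672, 0.74, -0.0]
force: [-0.8, 1.6, -0.9]
opening: 0.0853
grasp_force: 0.0
```

```bash
python3 - <<'E'
from h import *
m=camera_model("wrist");w=capture("wrist");cv2.imwrite("pics/w1.png",w)
import pickle;pickle.dump(m,open("w1.pkl","wb"));print(m["position"],read_state()["ee_pos"],read_state()["orientation"],read_state()["t"])
E
```

```text
[ 0.51173007 -0.01921147  0.34361702] [ 0.52082832 -0.09825148  0.20090386] [-9.75764136e-04  6.71581779e-01  7.40929793e-01  5.63163844e-05] 1.95
```

View pics/w1.png

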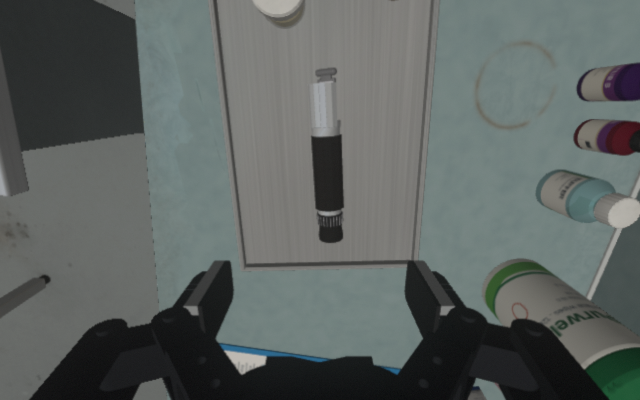

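The wrist view shows the metal trough on top at (326,105), so the plate faces mostly down. The bar is at (326,72), nearly horizontal, and the eyepiece end is at (331,240). I'll zoom in to read the roll.

```bash
python3 - <<'E'
from h import *
w=cv2.imread("pics/w1.png")
c=cv2.resize(w[58:148,290:365],(0,0),fx=6.5,fy=6.5,interpolation=cv2.INTER_CUBIC);cv2.imwrite("pics/c2.png",c)
E
```

```text
(no output)
```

View pics/c2.png

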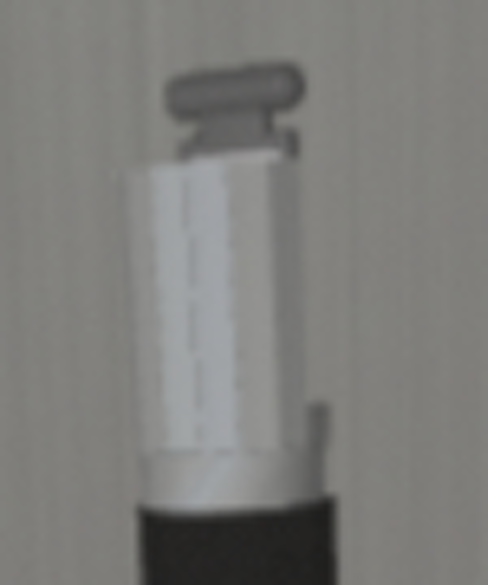

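```bash
cat >> h.py <<'E'
def line(pts):
    vx,vy,x,y=cv2.fitLine(np.array(pts,np.float32),cv2.DIST_HUBER,0,.01,.01).ravel();return np.array([vx,vy]),np.array([x,y])
E
python3 - <<'E'
from h import *
import pickle
np.set_printoptions(precision=4,suppress=True)
w=cv2.imread("pics/w1.png");m=pickle.load(open("w1.pkl","rb"))
g=cv2.GaussianBlur(w,(3,3),0).astype(int)
teal=(g[...,0]-g[...,2]>12)
def edge(v): # first teal index
    i=np.flatnonzero(v); return i[0] if len(i) else None
Rt=[(330+20+edge(teal[r,350:460])-.5,r) for r in range(20,240,5)]
Lt=[(330-edge(teal[r,330:130:-1])+.5,r) for r in range(20,240,5)]
Bt=[(c,245+edge(teal[245:300,c])-.5) for c in range(255,405,5)]
for n,p in(("far",Rt),("near",Lt),("right",Bt)):
    P=plane(m,p,.012)[:,:2];d,o=line(P);print(n,d,o,"yaw",np.degrees(np.arctan2(d[1],d[0])),"res",np.abs((P-o)@[-d[1],d[0]]).max())
dark=(w.max(2)<60).astype(np.uint8);dark[:,:300]=0;dark[:,355:]=0;dark[:120]=0;dark[250:]=0
ys,xs=np.nonzero(dark)
rows=[r for r in range(140,205,3)]
cl=[((xs[ys==r].min()+xs[ys==r].max())/2,r) for r in rows];wd=[np.ptp(xs[ys==r])+1 for r in rows]
P=plane(m,cl,.018);d,o=line(P[:,:2]);print("axis",d,o,np.degrees(np.arctan2(d[1],d[0])),"w",wd[0],wd[-1])
e=plane(m,[(331,ys.max()+.5),(327,ys.min()-.5)],.022);print("eye,grip front",e)
f=[(326.0,72.1),(315.4,73),(336.6,71.3)]
n=np.array([d[1],-d[0]])
for z in(.010,.012,.014,.018):
    b=plane(m,f,z)[:,:2];print(z,b,((b-o)@n),((b-o)@d))
E
```

```text
Traceback (most recent call last):
TypeError: unsupported operand type(s) for +: 'int' and 'NoneType'
```

```bash
cat > m1.py <<'E'
from h import *
import pickle
np.set_printoptions(precision=4,suppress=True)
w=cv2.imread("pics/w1.png");m=pickle.load(open("w1.pkl","rb"))
g=cv2.GaussianBlur(w,(3,3),0).astype(int)
print(w[100,400:460:5].tolist(),w[100,200:240:5].tolist())
teal=(g[...,0]+g[...,1]-2*g[...,2]>24)
def edge(v): # first teal index
    return np.flatnonzero(v)[0] if v.any() else np.nan
ok=lambda L:[p for p in L if not np.isnan(p).any()]
Rt=ok([(350+edge(teal[r,350:460])-.5,r) for r in range(20,240,5)])
Lt=ok([(310-edge(teal[r,310:130:-1])+.5,r) for r in range(30,240,5)])
Bt=ok([(c,245+edge(teal[245:300,c])-.5) for c in range(255,405,5)])
for n,p in(("far",Rt),("near",Lt),("right",Bt)):
    P=plane(m,p,.012)[:,:2];d,o=line(P);print(n,len(p),d,o,"yaw",np.degrees(np.arctan2(d[1],d[0])),"res",np.median(np.abs((P-o)@[-d[1],d[0]])))
dark=(w.max(2)<60).astype(np.uint8);dark[:,:300]=0;dark[:,355:]=0;dark[:120]=0;dark[250:]=0
ys,xs=np.nonzero(dark)
rows=[r for r in range(140,205,3)]
cl=[((xs[ys==r].min()+xs[ys==r].max())/2,r) for r in rows];wd=[np.ptp(xs[ys==r])+1 for r in rows]
P=plane(m,cl,.018);d,o=line(P[:,:2]);print("axis",d,o,np.degrees(np.arctan2(d[1],d[0])),"w",wd[0],wd[-1])
e=plane(m,[(331,ys.max()+.5),(327,ys.min()-.5)],.022);print("eye,grip front",e)
f=[(326.0,72.1),(315.4,73),(336.6,71.3)]
n=np.array([d[1],-d[0]])
for z in(.010,.012,.014,.018):
    b=plane(m,f,z)[:,:2];print(z,((b-o)@n),((b-o)@d))
E
python3 m1.py
```

```text
[[120, 124, 125], [126, 129, 131], [126, 129, 131], [119, 123, 124], [121, 124, 125], [87, 90, 91], [119, 122, 123], [126, 129, 114], [129, 131, 117], [128, 131, 117], [126, 130, 116], [127, 131, 116]] [[123, 126, 110], [128, 130, 115], [126, 129, 114], [125, 126, 112], [126, 128, 124], [74, 76, 77], [124, 126, 127], [126, 130, 129]]
far 44 [ 0.125  -0.9922] [ 0.6332 -0.0347] yaw -82.819824 res 0.0002677912655458097
near 42 [ 0.1206 -0.9927] [ 0.4102 -0.0613] yaw -83.070755 res 0.00025757576973490766
right 30 [0.9929 0.1189] [ 0.5478 -0.2135] yaw 6.829025 res 0.00046551280005341356
axis [ 0.1531 -0.9882] [ 0.5272 -0.0852] -81.19429 w 29 27
eye,grip front [[ 0.5403 -0.1708  0.022 ]
 [ 0.5226 -0.0478  0.022 ]]
0.01 [-0.0034  0.0075 -0.0143] [-0.099  -0.0988 -0.0992]
0.012 [-0.0034  0.0074 -0.0141] [-0.0989 -0.0986 -0.099 ]
0.014 [-0.0033  0.0074 -0.014 ] [-0.0987 -0.0984 -0.0988]
0.018 [-0.0032  0.0074 -0.0138] [-0.0983 -0.0981 -0.0984]
```

Both bar offset and bar length give a plate about 30° off straight down, facing the far side. That means rolling 5 facets towards the near side. I'll shut the gripper and hover over the grip.

Emit:
drive_tool(
  plan=[
    {"linear": [0.043, 0.054, 0.15], "spin": -0.009},
    {"linear": [0.043, 0.054, 0.3], "spin": -0.009},
    {"linear": [0.043, 0.054, 0.43], "spin": -0.009},
    {"linear": [0.043, 0.054, 0.52], "spin": -0.009},
    {"linear": [0.043, 0.054, 0.536], "spin": -0.009},
    {"linear": [0.043, 0.054, 0.536], "spin": -0.009},
    {"linear": [0.043, 0.054, 0.536], "spin": -0.009},
  ],
  gripper=-1,
  force=20,
)

```text
t: 2.65
ee_pos: [0.5373, -0.0849, 0.0419]
orientation: [0.001, 0.651, 0.759, 0.001]
force: [0.5, 0.6, 0.5]
opening: 0.0003
grasp_force: 0.0
```

```bash
python3 - <<'E'
from h import *
s=read_state();print(s["t"],s["ee_pos"],s["orientation"],s["force"],s["opening"])
w=capture("wrist");cv2.imwrite("pics/w2.png",w[0:400,150:500])
E
```

```text
2.65 [ 0.53733564 -0.08485561  0.04192825] [8.79603305e-04 6.50553787e-01 7.59459315e-01 7.38860629e-04] [0.45426194 0.56438016 0.52299598] 0.0002714371661766588
```

View pics/w2.png

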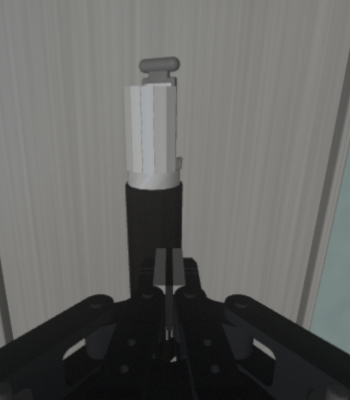

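The closed tip is only about 13 mm along the closing direction, spanning columns 155–182, but 22 mm across. I'll turn the tool 90° to roll with the wide face.

Emit:
drive_tool(
  plan=[
    {"linear": [0, -0.005, 0], "spin": 0.25},
    {"linear": [0, -0.005, 0], "spin": 0.25},
    {"linear": [0, -0.005, 0], "spin": 0.25},
    {"linear": [0, -0.005, 0], "spin": 0.25},
    {"linear": [0, -0.005, 0], "spin": 0.25},
    {"linear": [0, -0.005, 0], "spin": 0.25},
    {"linear": [0, -0.005, 0], "spin": 0.25},
    {"linear": [0, -0.005, 0], "spin": 0.25},
    {"linear": [0, -0.005, 0], "spin": 0.25},
    {"linear": [0, -0.005, 0.01], "spin": 0.25},
    {"linear": [0, -0.005, 0.02], "spin": 0.25},
    {"linear": [0, -0.005, 0.02], "spin": 0.25},
  ],
)

```text
t: 3.9
ee_pos: [0.5357, -0.0849, 0.0356]
orientation: [-0.0, 0.997, 0.077, 0.001]
force: [0.8, 0.3, -0.2]
opening: 0.0002
grasp_force: 0.0
```

Emit:
drive_tool(
  plan=[
    {"linear": [0, 0, 0.002], "spin": 0},
    {"linear": [0, 0, 0.004], "spin": 0},
    {"linear": [0, 0, 0.004], "spin": 0},
  ],
)

```text
t: 4.2
ee_pos: [0.5355, -0.0855, 0.0341]
orientation: [-0.0, 0.997, 0.077, 0.001]
force: [-0.4, 0.6, 6.0]
opening: -0.0002
grasp_force: 2.8
```

Emit:
drive_tool(
  plan=[
    {"linear": [-0.01, 0, 0.001], "spin": 0},
    {"linear": [-0.022, 0, 0.001], "spin": 0},
    {"linear": [-0.034, 0, 0.001], "spin": 0},
    {"linear": [-0.046, 0, 0.001], "spin": 0},
    {"linear": [-0.058, 0, 0.001], "spin": 0},
    {"linear": [-0.07, 0, 0.001], "spin": 0},
    {"linear": [-0.082, 0, 0.001], "spin": 0},
    {"linear": [-0.094, 0, 0.001], "spin": 0},
    {"linear": [-0.106, 0, 0.001], "spin": 0},
    {"linear": [-0.114, 0, 0.001], "spin": 0},
    {"linear": [-0.114, 0, 0.001], "spin": 0},
  ],
)

```text
t: 5.3
ee_pos: [0.5013, -0.0908, 0.0339]
orientation: [-0.0, 0.997, 0.076, 0.001]
force: [-0.3, 2.5, 7.0]
opening: 0.0002
grasp_force: 3.7
```

Emit:
drive_tool(
  plan=[
    {"linear": [0, 0, -0.02], "spin": 0},
    {"linear": [0, 0, -0.15], "spin": 0},
    {"linear": [0, 0, -0.2], "spin": 0},
    {"linear": [0, 0, -0.2], "spin": 0},
  ],
)

```text
t: 5.7
ee_pos: [0.5024, -0.0914, 0.0951]
orientation: [0.001, 0.997, 0.077, 0.002]
force: [0.6, 0.1, -0.1]
opening: 0.0003
grasp_force: 0.0
```

```bash
python3 - <<'E'
from h import *
import pickle
s=read_state();print(s["t"],s["ee_pos"],s["orientation"],s["force"])
m=camera_model("wrist");w=capture("wrist");cv2.imwrite("pics/w3.png",w);pickle.dump(m,open("w3.pkl","wb"))
a=capture("scene");print(m["position"])
v=np.vstack([w[:, :],]);sc=cv2.resize(a[150:230,320:380],(300,400),interpolation=cv2.INTER_CUBIC)
cv2.imwrite("pics/v3.png",np.hstack([w[:,100:580],sc]))
E
```

```text
5.7 [ 0.50240225 -0.09143982  0.09505732] [6.60911678e-04 9.97053684e-01 7.66802157e-02 1.91264140e-03] [ 0.57947491  0.08032244 -0.08982734]
[ 0.57952642 -0.07876194  0.23807175]
```

View pics/v3.png

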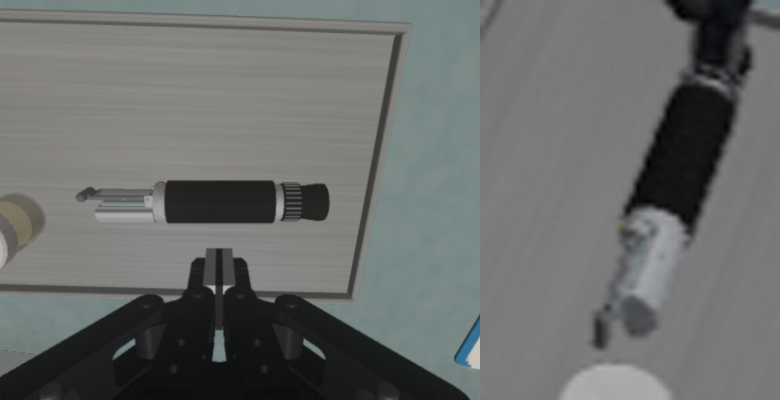

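The roll worked: the plate now faces the far side, with the bar at (87,193), and the grip spans columns 165–275. I'll measure the grip axis before the second stroke.

```bash
cat > m3.py <<'E'
from h import *
import pickle,sys
np.set_printoptions(precision=4,suppress=True)
def axis(w,m,x0,x1,y0,y1):
    dark=w.max(2)<60
    cols=range(x0,x1,4);cl=[]
    for c in cols:
        i=np.flatnonzero(dark[y0:y1,c])
        cl.append((c,y0+(i.min()+i.max())/2))
    P=plane(m,cl,.018)[:,:2];d,o=line(P)
    return d,o
if __name__=="__main__":
    w=cv2.imread("pics/w3.png");m=pickle.load(open("w3.pkl","rb"))
    d,o=axis(w,m,272,370,165,240);print(d,o,np.degrees(np.arctan2(d[1],d[0])))
    e=plane(m,[(429,202)],.018)[0];print("eye",e,"mid",e[:2]-.085*d*np.sign(-d[1])*1, (o-np.array([.5103,-.0878]))@[.988,.153])
    print(plane(m,[(410+100,24),(353+100,298)],.012))
E
python3 m3.py
```

```text
[ 0.1523 -0.9883] [ 0.5116 -0.0964] -81.23834
eye [ 0.5231 -0.1739  0.018 ] mid [ 0.5102 -0.0899] -2.7668721258616048e-05
[[ 0.6509 -0.1974  0.012 ]
 [ 0.4384 -0.2213  0.012 ]]
```

Emit:
drive_tool(
  plan=[
    {"linear": [0.056, -0.007, 0.08], "spin": 0},
    {"linear": [0.056, -0.007, 0.15], "spin": 0},
    {"linear": [0.056, -0.007, 0.185], "spin": 0},
    {"linear": [0.056, -0.007, 0.198], "spin": 0},
    {"linear": [0.056, -0.007, 0.2], "spin": 0},
    {"linear": [0.056, -0.007, 0.2], "spin": 0},
  ],
)

```text
t: 6.4
ee_pos: [0.5168, -0.0855, 0.034]
orientation: [-0.001, 0.997, 0.076, -0.0]
force: [-2.0, 3.6, 14.3]
opening: -0.0002
grasp_force: 7.2
```

Emit:
drive_tool(
  plan=[
    {"linear": [-0.01, 0, 0.0], "spin": 0},
    {"linear": [-0.022, 0, 0.0], "spin": 0},
    {"linear": [-0.034, 0, 0.0], "spin": 0},
    {"linear": [-0.046, 0, 0.0], "spin": 0},
    {"linear": [-0.058, 0, 0.0], "spin": 0},
    {"linear": [-0.07, 0, 0.0], "spin": 0},
    {"linear": [-0.082, 0, 0.0], "spin": 0},
    {"linear": [-0.094, 0, 0.0], "spin": 0},
    {"linear": [-0.106, 0, 0.0], "spin": 0},
    {"linear": [-0.114, 0, 0.0], "spin": 0},
    {"linear": [-0.114, 0, 0.0], "spin": 0},
  ],
)

```text
t: 7.5
ee_pos: [0.4823, -0.0909, 0.0333]
orientation: [-0.001, 0.997, 0.076, -0.001]
force: [-2.1, 2.0, 8.4]
opening: 0.0001
grasp_force: 4.2
```

Emit:
drive_tool(
  plan=[
    {"linear": [0, 0, -0.02], "spin": 0},
    {"linear": [0.01, -0.003, -0.05], "spin": 0},
    {"linear": [0.042, -0.007, -0.05], "spin": 0},
    {"linear": [0.042, -0.007, -0.015], "spin": 0},
    {"linear": [0.042, -0.007, -0.002], "spin": 0},
    {"linear": [0.042, -0.007, 0], "spin": 0},
    {"linear": [0.042, -0.007, 0], "spin": 0},
  ],
)

```text
t: 8.2
ee_pos: [0.4966, -0.0869, 0.0339]
orientation: [-0.001, 0.997, 0.076, 0.001]
force: [-0.7, 2.4, 18.8]
opening: -0.0002
grasp_force: 9.5
```

Emit:
drive_tool(
  plan=[
    {"linear": [-0.01, 0, 0.0], "spin": 0},
    {"linear": [-0.02, 0, 0.0], "spin": 0},
    {"linear": [-0.03, 0, 0.0], "spin": 0},
    {"linear": [-0.04, 0, 0.0], "spin": 0},
    {"linear": [-0.05, 0, 0.0], "spin": 0},
    {"linear": [-0.057, 0, 0.0], "spin": 0},
    {"linear": [-0.057, 0, 0.0], "spin": 0},
  ],
)

```text
t: 8.9
ee_pos: [0.4795, -0.0895, 0.0339]
orientation: [-0.001, 0.997, 0.076, 0.001]
force: [-0.6, 3.3, 18.4]
opening: 0.0002
grasp_force: 9.1
```

Emit:
drive_tool(
  plan=[
    {"linear": [0, 0, -0.02], "spin": 0},
    {"linear": [0, 0, -0.15], "spin": 0},
    {"linear": [0, 0, -0.2], "spin": 0},
    {"linear": [0, 0, -0.2], "spin": 0},
  ],
)

```text
t: 9.3
ee_pos: [0.4795, -0.0904, 0.0941]
orientation: [0.001, 0.997, 0.077, 0.001]
force: [-0.4, -0.2, -1.0]
opening: -0.0002
grasp_force: 0.0
```

```bash
python3 - <<'E'
from h import *
import pickle
s=read_state();print(s["t"],s["ee_pos"],s["orientation"],s["force"])
m=camera_model("wrist");w=capture("wrist");cv2.imwrite("pics/w4.png",w);pickle.dump(m,open("w4.pkl","wb"))
a=capture("scene")
sc=cv2.resize(a[150:230,320:380],(300,400),interpolation=cv2.INTER_CUBIC)
cv2.imwrite("pics/v4.png",np.hstack([w[:,100:580],sc]))
E
```

```text
9.3 [ 0.47954695 -0.09040838  0.09405297] [5.58724461e-04 9.97060684e-01 7.66057044e-02 1.11635764e-03] [-0.39492021 -0.22602869 -0.95265381]
```

View pics/v4.png

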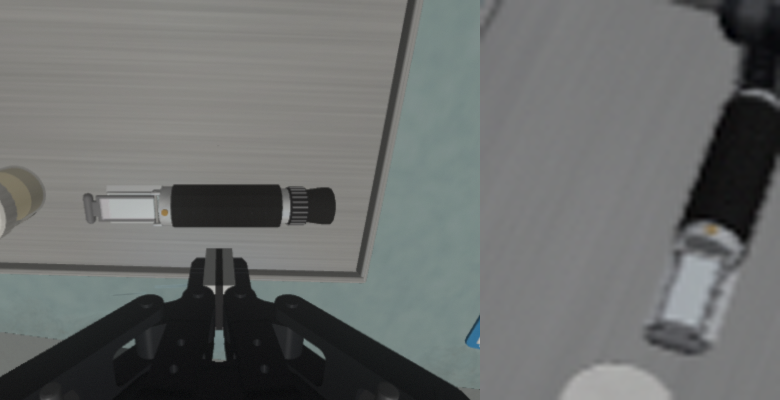

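The plate is now on top. The bar is at about (90,208) and the orange dot at (165,212) in the crop, with a bright trough lip on the far side. I'll check the roll numerically.

```bash
python3 - <<'E'
from h import *
from m3 import axis
import pickle
w=cv2.imread("pics/w4.png");m=pickle.load(open("w4.pkl","rb"))
d,o=axis(w,m,278,378,170,240);print(d,o,np.degrees(np.arctan2(d[1],d[0])))
u=np.array([-d[1],d[0]]);u*=np.sign(u[0])
g=w[:,:,:].max(2).astype(int)
for c in (188,190,192):print(c,g[185:232,c].tolist())
# orange dot
hsv=cv2.cvtColor(w,cv2.COLOR_BGR2HSV);k=(hsv[...,1]>130)&(hsv[...,0]<25)&(hsv[...,2]>90);k[:,:250]=0;k[:,290:]=0;k[:170]=0;k[240:]=0
ys,xs=np.nonzero(k);dot=(xs.mean(),ys.mean());print("dot",dot,len(xs))
for z in(.033,):print("dot off",(plane(m,[dot],z)[0,:2]-o)@u)
# predicted pixel columns for tilt
mid=None
for t in(-30,0,30):
    t=np.radians(t)
    f=lambda x,y,z:np.r_[o+ (x*np.sin(t)+y*np.cos(t))*u + (z-zo)*-d*np.sign(d[1])*-1*0,0]
e=plane(m,[(434.5,205)],.018)[0,:2];n=-d if d[1]<0 else d
c0=e+n*.085;print("mid",c0)
for t in(-30,0,30):
    tr=np.radians(t);r=lambda x,y,z:np.r_[c0+((o-c0)@u+x*np.sin(tr)+y*np.cos(tr))*u+z*n,.018+x*np.cos(tr)-y*np.sin(tr)]
    print(t,proj(m,[r(.006,-.0085,.096),r(.006,.0085,.096),r(.015,0,.0385)]).round(1).tolist())
E
```

```text
[ 0.1523 -0.9883] [ 0.4861 -0.098 ] -81.24162
188 [134, 133, 131, 130, 130, 131, 132, 124, 87, 71, 74, 82, 90, 95, 98, 98, 99, 100, 101, 101, 102, 103, 102, 102, 103, 103, 104, 103, 103, 103, 102, 101, 101, 101, 100, 99, 100, 104, 122, 130, 132, 133, 132, 130, 130, 130, 131]
190 [134, 133, 132, 129, 130, 130, 134, 133, 109, 80, 68, 72, 79, 84, 85, 86, 88, 88, 89, 90, 91, 91, 92, 94, 94, 96, 97, 97, 98, 98, 100, 101, 102, 103, 103, 103, 105, 103, 105, 127, 132, 133, 132, 130, 130, 130, 130]
192 [134, 134, 132, 130, 131, 131, 133, 135, 134, 120, 100, 86, 77, 73, 71, 70, 74, 87, 94, 94, 95, 95, 93, 93, 92, 89, 90, 90, 89, 89, 89, 88, 89, 91, 91, 91, 93, 95, 107, 127, 132, 133, 132, 131, 130, 130, 132]
dot (np.float64(264.38461538461536), np.float64(212.3846153846154)) 13
dot off -0.00021837631001530468
mid [ 0.4858 -0.0933]
-30 [[200.0, 218.6], [193.2, 203.9], [271.7, 220.8]]
0 [[197.2, 218.7], [194.3, 197.2], [270.7, 212.1]]
30 [[194.7, 215.1], [196.6, 192.9], [270.7, 201.3]]
```

Everything agrees: the plate faces straight up, and the dot is 0.2 mm off the axis. Next I'll turn the tool back, straddle the grip and close on it lightly.

Emit:
drive_tool(
  plan=[
    {"linear": [0.018, 0.028, 0.0], "spin": -0.25},
    {"linear": [0.018, 0.028, 0.0], "spin": -0.25},
    {"linear": [0.018, 0.028, 0.0], "spin": -0.25},
    {"linear": [0.018, 0.028, 0.0], "spin": -0.25},
    {"linear": [0.018, 0.028, 0.0], "spin": -0.25},
    {"linear": [0.018, 0.028, 0.0], "spin": -0.25},
    {"linear": [0.018, 0.028, 0.0], "spin": -0.25},
    {"linear": [0.018, 0.028, 0.0], "spin": -0.25},
    {"linear": [0.018, 0.028, 0.0], "spin": -0.25},
    {"linear": [0.018, 0.028, 0.0], "spin": -0.25},
    {"linear": [0.018, 0.028, 0.0], "spin": -0.25},
    {"linear": [0.018, 0.028, 0.0], "spin": -0.25},
  ],
  gripper=0.41,
)

```text
t: 10.6
ee_pos: [0.4844, -0.0972, 0.0918]
orientation: [-0.001, 0.651, 0.759, -0.0]
force: [0.1, 0.1, -0.3]
opening: 0.0605
grasp_force: 0.0
```

```bash
python3 - <<'E'
from h import *
import pickle
s=read_state();print(s["t"],s["ee_pos"],s["orientation"],s["opening"])
m=camera_model("wrist");w=capture("wrist");cv2.imwrite("pics/w5.png",w);pickle.dump(m,open("w5.pkl","wb"))
q=s["orientation"];ty=rot(q).apply([0,1,0]);tx=rot(q).apply([1,0,0]);print(tx,ty)
dark=(w.max(2)<60)
cl=[]
for r in range(130,240,5):
    i=np.flatnonzero(dark[r,270:370])
    if len(i)>5: cl.append((270+(i.min()+i.max())/2,r,len(i)))
print(cl)
c=np.array(cl)[:,:2];P=plane(m,c,.018)[:,:2];d,o=line(P);print(d,o,np.degrees(np.arctan2(d[1],d[0])))
print((o-s["ee_pos"][:2])@ty[:2])
E
```

```text
10.6 [ 0.48443548 -0.09724747  0.09176472] [-1.30024914e-03  6.51041595e-01  7.59040919e-01 -1.86073728e-04] 0.06048688363109644
[-0.1522863  0.9883349  0.0017316] [ 0.98833394  0.15228962 -0.00197551]
[(np.float64(323.5), 165, 44), (np.float64(323.5), 170, 44), (np.float64(323.5), 175, 44), (np.float64(323.5), 180, 44), (np.float64(323.0), 185, 43), (np.float64(323.5), 190, 42), (np.float64(323.5), 195, 42), (np.float64(323.5), 200, 42), (np.float64(323.5), 205, 42), (np.float64(323.5), 210, 42), (np.float64(323.5), 215, 42), (np.float64(323.0), 220, 41), (np.float64(323.0), 225, 41), (np.float64(323.0), 230, 41), (np.float64(323.0), 235, 41)]
[ 0.14972684 -0.9887274 ] [ 0.48436096 -0.08544591] -81.3889
0.001723604427523672
```

Emit:
drive_tool(
  plan=[
    {"linear": [0, 0.004, 0.1], "spin": 0},
    {"linear": [0, 0.004, 0.19], "spin": 0},
    {"linear": [0, 0.004, 0.24], "spin": 0},
    {"linear": [0, 0.004, 0.259], "spin": 0},
    {"linear": [0, 0.004, 0.259], "spin": 0},
    {"linear": [0, 0.004, 0.259], "spin": 0},
  ],
)

```text
t: 11.25
ee_pos: [0.4867, -0.0974, 0.0156]
orientation: [0.0, 0.651, 0.759, 0.0]
force: [0.0, -1.0, 0.4]
opening: 0.0601
grasp_force: 0.0
```

Emit:
drive_tool(
  plan=[
    {"linear": [0, 0, 0], "spin": 0},
    {"linear": [0, 0, 0], "spin": 0},
    {"linear": [0, 0, 0], "spin": 0},
    {"linear": [0, 0, 0], "spin": 0},
    {"linear": [0, 0, 0], "spin": 0},
  ],
  gripper=-0.4,
  force=20,
)

```text
t: 11.75
ee_pos: [0.4872, -0.0974, 0.0161]
orientation: [0.001, 0.651, 0.759, 0.001]
force: [-0.5, 0.2, 6.6]
opening: 0.0312
grasp_force: 22.1
```

Emit:
drive_tool(
  plan=[
    {"linear": [-0.005, 0.02, 0], "spin": 0.001},
    {"linear": [-0.015, 0.05, 0], "spin": 0.002},
    {"linear": [-0.025, 0.09, 0], "spin": 0.003},
    {"linear": [-0.035, 0.13, 0], "spin": 0.004},
    {"linear": [-0.045, 0.17, 0], "spin": 0.005},
    {"linear": [-0.055, 0.21, 0], "spin": 0.005},
    {"linear": [-0.065, 0.25, 0], "spin": 0.005},
    {"linear": [-0.075, 0.29, 0], "spin": 0.005},
    {"linear": [-0.085, 0.33, 0], "spin": 0.005},
    {"linear": [-0.095, 0.36, 0], "spin": 0.005},
    {"linear": [-0.102, 0.38, 0], "spin": 0.005},
    {"linear": [-0.102, 0.39, 0], "spin": 0.005},
    {"linear": [-0.102, 0.4, 0], "spin": 0.005},
    {"linear": [-0.102, 0.4, 0], "spin": 0.005},
  ],
)

```text
t: 13.15
ee_pos: [0.6051, -0.1082, 0.0161]
orientation: [-0.004, 0.663, 0.749, -0.002]
force: [-10.5, 1.7, 16.7]
opening: 0.0312
grasp_force: 23.1
```

```bash
python3 - <<'E'
from h import *
import pickle
s=read_state();print(s["t"],s["ee_pos"],s["orientation"],s["opening"],s["force"])
m=camera_model("wrist");w=capture("wrist");cv2.imwrite("pics/w6.png",w);pickle.dump(m,open("w6.pkl","wb"))
b=capture("side");cv2.imwrite("pics/b6.png",b);a=capture("scene")
cv2.imwrite("pics/v6.png",np.hstack([w[:,120:520],cv2.resize(a[110:230,310:430],(400,400),interpolation=cv2.INTER_CUBIC)]))
E
```

```text
13.15 [ 0.60508511 -0.1082327   0.01610514] [-0.00442078  0.66279593  0.74878465 -0.00188682] 0.031199199106813725 [-10.52566906   1.71115694  16.7053369 ]
```

View pics/v6.png

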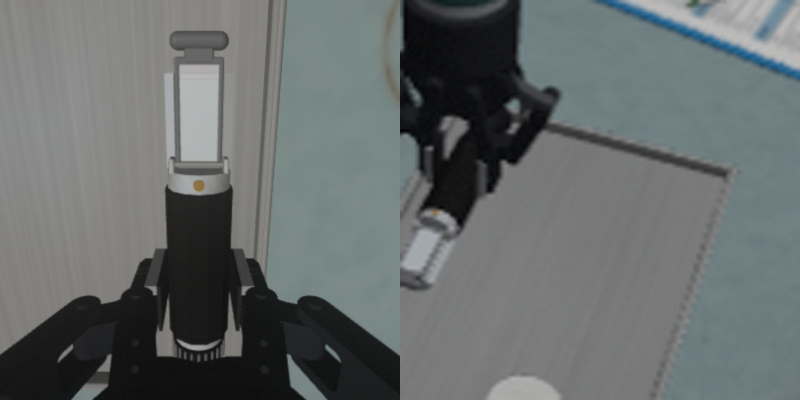

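```bash
cat > m6.py <<'E'
from h import *
import pickle,sys
def rim(w,m):
    g=cv2.GaussianBlur(w,(3,3),0).astype(int);teal=(g[...,0]+g[...,1]-2*g[...,2]>24)
    p=[]
    for r in range(10,200,5):
        i=np.flatnonzero(teal[r,330:480])
        if len(i):p.append((330+i[0]-.5,r))
    P=plane(m,p,.012)[:,:2];return line(P)
if __name__=="__main__":
    n=sys.argv[1];w=cv2.imread(f"pics/w{n}.png");m=pickle.load(open(f"w{n}.pkl","rb"))
    d,o=rim(w,m);print("rim yaw",np.degrees(np.arctan2(d[1],d[0])),"n",o@[.9925,.1219],o)
    dark=w.max(2)<60
    c=[]
    for r in range(190,245,4):
        i=np.flatnonzero(dark[r,270:365]);c.append((270+(i.min()+i.max())/2,r))
    P=plane(m,c,.018)[:,:2];d2,o2=line(P);print("axis yaw",np.degrees(np.arctan2(d2[1],d2[0])),"n",o2@[.9925,.1219],o2)
    u=np.array([-d[1],d[0]]);u*=np.sign(u[0]);print("axis to inner rim mm",1e3*((o-o2)@u)-4)
    s=read_state();print(s["t"],s["ee_pos"],s["force"])
E
python3 m6.py 6
```

```text
rim yaw -82.92843 n 0.6233172158025206 [ 0.63098603 -0.02408879]
axis yaw -83.02342 n 0.5856720032021403 [ 0.6000373  -0.08092694]
axis to inner rim mm 33.71062
13.3 [ 0.60508141 -0.10824726  0.0161024 ] [-10.09085621   2.75957795  15.47351882]
```

Emit:
drive_tool(
  plan=[
    {"linear": [0, 0, -0.003], "spin": 0},
    {"linear": [0, 0, -0.005], "spin": 0},
    {"linear": [0, 0.007, -0.005], "spin": 0},
    {"linear": [0, 0.014, -0.005], "spin": 0},
    {"linear": [0, 0.02, -0.005], "spin": 0},
    {"linear": [0, 0.025, -0.005], "spin": 0},
    {"linear": [0, 0.025, -0.005], "spin": 0},
  ],
)

```text
t: 14.0
ee_pos: [0.6176, -0.1083, 0.0167]
orientation: [0.0, 0.663, 0.749, 0.0]
force: [-0.0, 0.6, -2.3]
opening: 0.0313
grasp_force: 21.3
```

Emit:
drive_tool(
  plan=[
    {"linear": [0, 0, 0.003], "spin": 0},
    {"linear": [0, 0, 0.003], "spin": 0},
  ],
)

```text
t: 14.2
ee_pos: [0.6174, -0.1084, 0.0163]
orientation: [0.0, 0.663, 0.749, 0.0]
force: [-0.7, 0.3, 1.3]
opening: 0.031
grasp_force: 21.6
```

Emit:
drive_tool(
  plan=[
    {"linear": [-0.008, 0, 0.001], "spin": 0},
    {"linear": [-0.016, 0, 0.001], "spin": 0},
    {"linear": [-0.02, 0, 0.001], "spin": 0},
    {"linear": [-0.02, 0, 0.001], "spin": 0},
  ],
)

```text
t: 14.6
ee_pos: [0.6185, -0.113, 0.0162]
orientation: [-0.0, 0.663, 0.749, 0.001]
force: [-0.4, 4.4, 5.3]
opening: 0.0313
grasp_force: 22.1
```

Emit:
drive_tool(
  plan=[
    {"linear": [-0.004, 0, 0], "spin": 0},
    {"linear": [-0.007, 0, 0], "spin": 0},
    {"linear": [-0.007, 0, 0], "spin": 0},
  ],
)

```text
t: 14.9
ee_pos: [0.6188, -0.1148, 0.0162]
orientation: [-0.0, 0.662, 0.749, 0.001]
force: [-0.2, 3.7, 4.6]
opening: 0.0315
grasp_force: 22.1
```

Emit:
drive_tool(
  plan=[
    {"linear": [-0.004, 0, 0], "spin": 0},
    {"linear": [-0.007, 0, 0], "spin": 0},
    {"linear": [-0.007, 0, 0], "spin": 0},
  ],
)

```text
t: 15.2
ee_pos: [0.6191, -0.117, 0.0162]
orientation: [-0.0, 0.663, 0.749, 0.001]
force: [-0.1, 4.4, 5.6]
opening: 0.0313
grasp_force: 22.1
```

Emit:
drive_tool(
  plan=[
    {"linear": [-0.004, 0, 0], "spin": 0},
    {"linear": [-0.007, 0, 0], "spin": 0},
    {"linear": [-0.007, 0, 0], "spin": 0},
  ],
)

```text
t: 15.5
ee_pos: [0.6193, -0.1191, 0.0162]
orientation: [-0.0, 0.663, 0.749, 0.001]
force: [-0.5, 3.8, 5.7]
opening: 0.031
grasp_force: 22.1
```

Emit:
drive_tool(
  plan=[
    {"linear": [-0.004, 0, 0], "spin": 0},
    {"linear": [-0.007, 0, 0], "spin": 0},
    {"linear": [-0.007, 0, 0], "spin": 0},
  ],
)

```text
t: 15.8
ee_pos: [0.6195, -0.1203, 0.0162]
orientation: [-0.001, 0.662, 0.749, 0.001]
force: [-0.1, 6.3, 6.3]
opening: 0.0311
grasp_force: 22.1
```

Emit:
drive_tool(
  plan=[
    {"linear": [-0.004, 0, 0], "spin": 0},
    {"linear": [-0.007, 0, 0], "spin": 0},
    {"linear": [-0.007, 0, 0], "spin": 0},
  ],
)

```text
t: 16.1
ee_pos: [0.6195, -0.1203, 0.0162]
orientation: [-0.002, 0.662, 0.749, 0.002]
force: [-0.7, 8.8, 7.9]
opening: 0.0314
grasp_force: 22.3
```

Emit:
drive_tool(
  plan=[
    {"linear": [0, 0.004, 0], "spin": 0},
    {"linear": [0, 0.007, 0], "spin": 0},
    {"linear": [0, 0.007, 0], "spin": 0},
  ],
)

```text
t: 16.4
ee_pos: [0.6196, -0.1203, 0.0161]
orientation: [-0.004, 0.662, 0.749, 0.001]
force: [-5.2, 8.6, 11.5]
opening: 0.031
grasp_force: 22.7
```

Emit:
drive_tool(
  plan=[
    {"linear": [0, 0.004, 0], "spin": 0},
    {"linear": [0, 0.007, 0], "spin": 0},
    {"linear": [0, 0.007, 0], "spin": 0},
  ],
)

```text
t: 16.7
ee_pos: [0.6197, -0.1203, 0.0161]
orientation: [-0.005, 0.662, 0.749, -0.0]
force: [-8.8, 8.6, 15.5]
opening: 0.0312
grasp_force: 23.0
```

Emit:
drive_tool(
  plan=[
    {"linear": [0, 0.004, 0], "spin": 0},
    {"linear": [0, 0.007, 0], "spin": 0},
    {"linear": [0, 0.007, 0], "spin": 0},
  ],
)

```text
t: 17.0
ee_pos: [0.6198, -0.1203, 0.0161]
orientation: [-0.007, 0.662, 0.749, -0.001]
force: [-11.5, 8.0, 18.9]
opening: 0.0312
grasp_force: 23.4
```

```bash
python3 - <<'E'
from h import *
import pickle
m=camera_model("wrist");w=capture("wrist");cv2.imwrite("pics/w7.png",w);pickle.dump(m,open("w7.pkl","wb"))
cv2.imwrite("pics/c7.png",cv2.resize(w[100:400,250:450],(400,600),interpolation=cv2.INTER_CUBIC))
E
python3 m6.py 7
```

```text
rim yaw -82.82553 n 0.623527201365307 [ 0.6328666  -0.03767777]
axis yaw -83.04555 n 0.5988509566791357 [ 0.61513424 -0.09573237]
axis to inner rim mm 20.844044
17.05 [ 0.61987091 -0.12029188  0.01611204] [-12.77179605   7.63405193  18.991016  ]
```

View pics/c7.png

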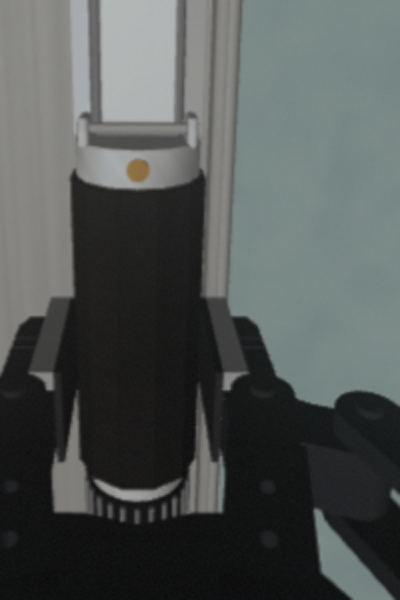

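The camera shows about 4–5 mm still to go: the grip edge is at column 204 and the inner rim near 222. The downward press is jamming the slide, so I'll relieve z slightly.

Emit:
drive_tool(
  plan=[
    {"linear": [0, 0, -0.002], "spin": 0},
    {"linear": [0, 0, -0.0035], "spin": 0},
    {"linear": [0, 0, -0.0035], "spin": 0},
  ],
)

```text
t: 17.35
ee_pos: [0.6203, -0.1202, 0.0162]
orientation: [-0.006, 0.663, 0.749, -0.001]
force: [-9.2, 8.0, 11.2]
opening: 0.0311
grasp_force: 22.7
```

Emit:
drive_tool(
  plan=[
    {"linear": [0.004, 0, -0.001], "spin": 0},
    {"linear": [0.006, 0, -0.002], "spin": 0},
    {"linear": [0.006, 0, -0.002], "spin": 0},
  ],
)

```text
t: 17.65
ee_pos: [0.6206, -0.1202, 0.0162]
orientation: [-0.005, 0.663, 0.749, -0.002]
force: [-7.1, 4.5, 4.3]
opening: 0.0313
grasp_force: 22.0
```

Emit:
drive_tool(
  plan=[
    {"linear": [0.002, 0.002, -0.0007], "spin": 0},
    {"linear": [0.003, 0.004, -0.001], "spin": 0},
    {"linear": [0.003, 0.004, -0.001], "spin": 0},
  ],
)

```text
t: 17.95
ee_pos: [0.6233, -0.1198, 0.0163]
orientation: [-0.003, 0.663, 0.749, -0.001]
force: [-5.3, 3.3, 0.0]
opening: 0.0314
grasp_force: 21.5
```

```bash
python3 - <<'E'
from h import *
import pickle
m=camera_model("wrist");w=capture("wrist");cv2.imwrite("pics/w8.png",w);pickle.dump(m,open("w8.pkl","wb"))
g=w.max(2)
for n in(7,8):
    k=cv2.imread(f"pics/w{n}.png")
    for r in(60,150,196):print(n,r,k[r,340:380].sum(1).tolist())
E
python3 m6.py 8
```

```text
7 60 [304, 301, 284, 270, 341, 384, 390, 393, 390, 393, 393, 394, 391, 391, 391, 394, 391, 342, 289, 284, 349, 378, 393, 399, 388, 378, 369, 408, 407, 386, 362, 322, 280, 338, 386, 391, 391, 393, 387, 390]
7 150 [284, 276, 385, 427, 433, 434, 432, 433, 433, 434, 428, 409, 397, 387, 334, 293, 309, 366, 388, 399, 394, 387, 378, 403, 406, 391, 355, 319, 299, 370, 392, 394, 394, 395, 396, 393, 392, 392, 394, 391]
7 196 [108, 106, 107, 108, 106, 101, 100, 96, 97, 101, 101, 109, 182, 253, 285, 353, 383, 393, 390, 383, 374, 397, 400, 384, 348, 304, 307, 365, 383, 385, 387, 387, 383, 387, 388, 386, 388, 388, 388, 392]
8 60 [300, 302, 297, 271, 276, 363, 385, 390, 393, 385, 308, 285, 346, 378, 395, 399, 390, 375, 368, 403, 404, 389, 359, 321, 280, 335, 385, 390, 390, 392, 390, 393, 390, 388, 388, 385, 388, 382, 385, 383]
8 150 [293, 264, 326, 405, 431, 436, 435, 434, 432, 432, 433, 426, 405, 395, 384, 385, 405, 399, 376, 346, 304, 315, 374, 391, 394, 394, 395, 393, 392, 393, 391, 390, 392, 393, 393, 390, 392, 392, 388, 390]
8 196 [104, 106, 110, 111, 105, 103, 98, 97, 100, 101, 99, 108, 170, 323, 395, 398, 386, 352, 306, 310, 367, 384, 387, 386, 385, 385, 386, 386, 388, 388, 385, 388, 391, 387, 390, 391, 391, 390, 392, 395]
rim yaw -82.82942 n 0.6235310198806227 [ 0.6327076  -0.03635167]
axis yaw -83.61051 n 0.6024626425959171 [ 0.61817217 -0.09083868]
axis to inner rim mm 17.223015
18.0 [ 0.623288   -0.11982976  0.01631657] [-4.36247999  4.14282676 -0.92788855]
```

Emit:
drive_tool(
  plan=[
    {"linear": [0, 0.003, 0.0005], "spin": 0},
    {"linear": [0, 0.006, 0.0005], "spin": 0},
    {"linear": [0, 0.006, 0.0005], "spin": 0},
  ],
)

```text
t: 18.3
ee_pos: [0.6234, -0.1198, 0.0163]
orientation: [-0.005, 0.663, 0.749, -0.002]
force: [-8.2, 4.3, 4.4]
opening: 0.0315
grasp_force: 21.9
```

```bash
python3 - <<'E'
from h import *
import pickle
m=camera_model("wrist");w=capture("wrist");cv2.imwrite("pics/w9.png",w);pickle.dump(m,open("w9.pkl","wb"))
for r in(60,150,196):print(r,w[r,340:380].sum(1).tolist())
E
python3 m6.py 9
```

```text
60 [304, 302, 298, 274, 284, 367, 390, 389, 390, 364, 299, 296, 361, 385, 396, 393, 384, 371, 376, 406, 407, 384, 352, 307, 274, 371, 392, 392, 390, 393, 390, 391, 387, 387, 388, 386, 382, 386, 385, 384]
150 [291, 262, 358, 419, 432, 432, 434, 434, 434, 436, 433, 420, 404, 390, 378, 394, 411, 398, 372, 337, 293, 332, 380, 392, 393, 393, 393, 395, 392, 391, 393, 393, 392, 389, 391, 390, 389, 389, 391, 389]
196 [108, 110, 103, 103, 108, 108, 101, 101, 100, 99, 102, 102, 173, 327, 391, 397, 378, 346, 301, 328, 373, 383, 386, 386, 386, 382, 389, 388, 388, 390, 385, 386, 388, 388, 392, 389, 390, 389, 391, 393]
rim yaw -82.820305 n 0.623516472349316 [ 0.63234055 -0.03348256]
axis yaw -83.377045 n 0.6025008180193604 [ 0.6181849  -0.09062936]
axis to inner rim mm 17.186926
18.35 [ 0.62337511 -0.11981806  0.01628801] [-8.02868771  3.22575316  4.03478921]
```

Emit:
drive_tool(
  plan=[
    {"linear": [0, 0, 0], "spin": 0},
    {"linear": [0, 0, 0], "spin": 0},
    {"linear": [0, 0, -0.03], "spin": 0},
    {"linear": [0, 0, -0.12], "spin": 0},
    {"linear": [0.05, 0, -0.24], "spin": 0},
    {"linear": [0.1, 0, -0.3], "spin": 0},
    {"linear": [0.1, 0, -0.3], "spin": 0},
    {"linear": [0.1, 0, -0.3], "spin": 0},
  ],
  gripper=0.06,
)

```text
t: 19.15
ee_pos: [0.6252, -0.0913, 0.1082]
orientation: [0.001, 0.663, 0.749, 0.0]
force: [-1.7, -0.3, -0.4]
opening: 0.0452
grasp_force: 0.0
```

```bash
python3 - <<'E'
from h import *
import pickle
s=read_state();print(s["t"],s["ee_pos"],s["orientation"],s["opening"],s["force"])
m=camera_model("wrist");w=capture("wrist");cv2.imwrite("pics/w10.png",w);pickle.dump(m,open("w10.pkl","wb"))
cv2.imwrite("pics/c10.png",cv2.resize(w[20:320,230:430],(400,600),interpolation=cv2.INTER_CUBIC))
E
```

```text
19.15 [ 0.62518708 -0.09134328  0.10818926] [9.51152565e-04 6.62541982e-01 7.49024074e-01 3.91723279e-04] 0.04515317595352112 [-1.72147999 -0.26098395 -0.4480135 ]
```

View pics/c10.png

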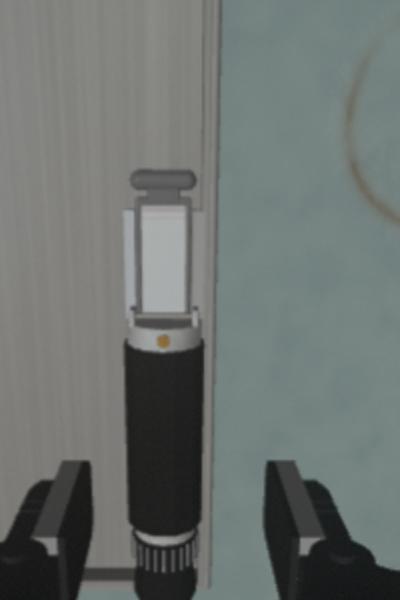

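The refractometer lies along the far rim with the bar at (311,110) in the full image. I'm over the picture-viewing allowance by one (11 against 10), so from here I use numbers only. I'll measure flushness with sub-pixel edges.

```bash
cat > m10.py <<'E'
from h import *
import pickle,sys
np.set_printoptions(precision=4,suppress=True)
def cross(v,th,x0):  # first upward/downward crossing position
    s=np.flatnonzero((v[:-1]-th)*(v[1:]-th)<=0)
    if not len(s):return None
    i=s[0];return x0+i+(th-v[i])/(v[i+1]-v[i]+1e-9)
def run(n,r0,r1,c0=None,show=True):
    w=cv2.imread(f"pics/w{n}.png").astype(float);m=pickle.load(open(f"w{n}.pkl","rb"))
    g=w.sum(2);teal=(w[...,0]+w[...,1]-2*w[...,2])
    L,Rr,O=[],[],[]
    for r in range(r0,r1,2):
        k=np.flatnonzero(g[r,270:360]<150)+270
        if len(k)<20:continue
        a,b=k.min(),k.max()
        x=cross(g[r,a-8:a+4][::-1],240,0);L.append((a+3-x,r))
        Rr.append((cross(g[r,b-4:b+8],240,b-4),r))
        x=cross(cv2.blur(teal[r:r+1,b+1:b+25],(3,1)).ravel(),14,b+1)
        if x:O.append((x,r))
    d,o=line(plane(m,O,.012)[:,:2]);u=np.array([-d[1],d[0]]);u*=np.sign(u[0])
    l=plane(m,L,.018)[:,:2];q=plane(m,Rr,.018)[:,:2];ce=(l[:len(q)]+q)/2
    da,oa=line(ce)
    print("rim yaw",np.degrees(np.arctan2(d[1],d[0])),"axis yaw",np.degrees(np.arctan2(da[1],da[0])),"width",((q-l)@u).mean()*1e3)
    print("axis->inner rim",((o-oa)@u)*1e3-4,"grip edge -> inner",((o-q)@u).mean()*1e3-4)
    # same with g-dark line at outer edge
    return m,g,d,o,da,oa,u
if __name__=="__main__":
    m,g,d,o,da,oa,u=run(10,195,275)
    for r in(200,230,265):print(r,g[r,326:346].astype(int).tolist())
    # right rim rows below eyepiece & eye end
    print("bar",plane(m,[(311.5,110),(295.5,110),(328,110)],.024),"axis pt",oa,da)
    for c in(285,290,300,311,320):print(c,g[290:325,c].astype(int).tolist())
E
python3 m10.py
```

```text
Traceback (most recent call last):
  File "m10.py", line 28, in <module>
    m,g,d,o,da,oa,u=run(10,195,275)
                    ~~~^^^^^^^^^^^^
  File "m10.py", line 16, in run
    x=cross(g[r,a-8:a+4][::-1],240,0);L.append((a+3-x,r))
                                                ~~~^~
TypeError: unsupported operand type(s) for -: 'int' and 'NoneType'
```

```bash
sed -i 's/run(10,195,275)/run(10,195,246)/; s/270:360\]<150)+270/284:345]<150)+284/' m10.py; python3 m10.py
```

```text
rim yaw -82.96518 axis yaw -83.19606 width 32.46593950846525
axis->inner rim 17.266218 grip edge -> inner 1.0585607729896367
200 [108, 98, 96, 100, 98, 144, 323, 361, 382, 362, 318, 326, 366, 372, 376, 375, 377, 373, 376, 377]
230 [88, 88, 88, 80, 99, 206, 327, 368, 373, 340, 295, 346, 369, 372, 373, 376, 376, 375, 375, 380]
265 [85, 72, 85, 83, 157, 314, 354, 374, 358, 302, 345, 372, 375, 372, 374, 375, 375, 375, 377, 381]
bar [[ 0.6091 -0.0159  0.024 ]
 [ 0.5977 -0.0173  0.024 ]
 [ 0.6209 -0.0144  0.024 ]] axis pt [ 0.619  -0.1007] [ 0.1185 -0.993 ]
285 [367, 368, 366, 369, 368, 368, 368, 365, 365, 366, 367, 365, 362, 315, 203, 175, 175, 177, 177, 190, 274, 346, 367, 369, 379, 374, 370, 372, 372, 372, 374, 375, 375, 372, 372]
290 [364, 369, 368, 367, 368, 365, 365, 368, 365, 368, 367, 365, 362, 317, 209, 178, 176, 178, 181, 193, 272, 346, 364, 374, 377, 370, 368, 367, 369, 367, 368, 368, 369, 370, 366]
300 [141, 114, 172, 214, 222, 213, 214, 217, 222, 227, 225, 229, 220, 142, 95, 91, 88, 84, 89, 82, 89, 92, 85, 93, 88, 90, 88, 92, 95, 117, 179, 308, 371, 372, 372]
311 [462, 453, 367, 188, 126, 219, 259, 264, 263, 264, 265, 264, 267, 294, 301, 291, 168, 106, 97, 98, 92, 100, 99, 96, 97, 94, 98, 94, 92, 94, 97, 90, 95, 101, 167]
320 [364, 248, 135, 126, 222, 240, 238, 237, 238, 241, 240, 239, 237, 237, 228, 127, 90, 87, 93, 88, 89, 91, 85, 87, 93, 90, 90, 86, 85, 86, 92, 87, 119, 228, 357]
```

Emit:
drive_tool(
  plan=[
    {"linear": [-0.05, -0.1, 0.02], "spin": 0},
    {"linear": [-0.094, -0.131, 0.05], "spin": 0},
    {"linear": [-0.094, -0.131, 0.12], "spin": 0},
    {"linear": [-0.094, -0.131, 0.22], "spin": 0},
    {"linear": [-0.094, -0.131, 0.29], "spin": 0},
    {"linear": [-0.094, -0.131, 0.307], "spin": 0},
    {"linear": [-0.094, -0.131, 0.307], "spin": 0},
  ],
  gripper=-1,
)

```text
t: 19.9
ee_pos: [0.5877, -0.1248, 0.0139]
orientation: [-0.001, 0.663, 0.748, -0.001]
force: [-0.3, 0.1, 0.8]
opening: 0.0001
grasp_force: 0.0
```

Emit:
drive_tool(
  plan=[
    {"linear": [0, 0.01, 0], "spin": 0},
    {"linear": [0, 0.02, 0], "spin": 0},
    {"linear": [0, 0.03, 0], "spin": 0},
    {"linear": [0, 0.03, 0], "spin": 0},
  ],
)

```text
t: 20.3
ee_pos: [0.5965, -0.1235, 0.0162]
orientation: [-0.001, 0.663, 0.749, -0.001]
force: [-5.4, -1.1, 5.9]
opening: -0.0003
grasp_force: 3.6
```

Emit:
drive_tool(
  plan=[
    {"linear": [0, 0.003, 0], "spin": 0},
    {"linear": [0, 0.003, 0], "spin": 0},
  ],
)

```text
t: 20.5
ee_pos: [0.5966, -0.1235, 0.0163]
orientation: [-0.001, 0.663, 0.749, -0.001]
force: [-6.7, -1.0, 7.7]
opening: -0.0001
grasp_force: 4.5
```

Emit:
drive_tool(
  plan=[
    {"linear": [0, 0.003, 0], "spin": 0},
    {"linear": [0, 0.003, 0], "spin": 0},
  ],
)

```text
t: 20.7
ee_pos: [0.5966, -0.1235, 0.0162]
orientation: [-0.002, 0.663, 0.749, -0.002]
force: [-8.2, -0.9, 9.3]
opening: -0.0005
grasp_force: 5.5
```

Emit:
drive_tool(
  plan=[
    {"linear": [0, 0, -0.002], "spin": 0},
    {"linear": [0, 0, -0.004], "spin": 0},
    {"linear": [0, 0, -0.004], "spin": 0},
  ],
)

```text
t: 21.0
ee_pos: [0.5968, -0.1235, 0.0167]
orientation: [-0.002, 0.663, 0.749, -0.002]
force: [-5.9, -1.7, 2.2]
opening: 0.0003
grasp_force: 3.0
```

Emit:
drive_tool(
  plan=[
    {"linear": [0, -0.03, -0.01], "spin": 0},
    {"linear": [0, -0.03, -0.12], "spin": 0},
    {"linear": [0.05, 0, -0.245], "spin": 0},
    {"linear": [0.2, 0.05, -0.245], "spin": 0},
    {"linear": [0.35, 0.085, -0.245], "spin": 0},
    {"linear": [0.351, 0.085, -0.245], "spin": 0},
    {"linear": [0.351, 0.085, -0.245], "spin": 0},
    {"linear": [0.351, 0.085, -0.245], "spin": 0},
  ],
  gripper=0.06,
)

```text
t: 21.8
ee_pos: [0.6124, -0.0163, 0.0905]
orientation: [0.001, 0.663, 0.748, -0.0]
force: [0.1, -0.8, -0.1]
opening: 0.0453
grasp_force: 0.0
```

```bash
python3 - <<'E'
from h import *
import pickle
np.set_printoptions(precision=4,suppress=True)
s=read_state();print(s["t"],s["ee_pos"],s["orientation"],s["opening"],s["force"])
m=camera_model("wrist");w=capture("wrist");cv2.imwrite("pics/w11.png",w);pickle.dump(m,open("w11.pkl","wb"))
a=capture("scene");cv2.imwrite("pics/a11.png",a);cv2.imwrite("pics/b11.png",capture("side"))
p=s["ee_pos"];print("tcp px",proj(m,[[p[0],p[1],.024],[.6091,-.0159,.024]]))
c=int(proj(m,[[.6091,-.0159,.024]])[0,0]);r0=int(proj(m,[[.6091,-.0159,.024]])[0,1])
g=w.sum(2)
for cc in(c-8,c,c+8):print(cc,list(zip(range(r0-14,r0+26),g[r0-14:r0+26,cc].tolist()))[::1])
for rr in(r0-3,r0,r0+3):print(rr,c-30,g[rr,c-30:c+30].tolist())
E
```

```text
21.8 [ 0.6124 -0.0163  0.0905] [ 0.0008  0.6632  0.7485 -0.0001] 0.045255243030109214 [ 0.1486 -0.7649 -0.083 ]
tcp px [[320.8192 218.4294]
 [316.4609 217.4423]]
308 [(203, 373), (204, 373), (205, 373), (206, 372), (207, 374), (208, 372), (209, 371), (210, 373), (211, 368), (212, 318), (213, 221), (214, 200), (215, 225), (216, 248), (217, 272), (218, 280), (219, 277), (220, 268), (221, 251), (222, 229), (223, 234), (224, 233), (225, 223), (226, 255), (227, 274), (228, 292), (229, 394), (230, 467), (231, 452), (232, 446), (233, 478), (234, 490), (235, 491), (236, 490), (237, 493), (238, 490), (239, 492), (240, 491), (241, 492), (242, 490)]
316 [(203, 375), (204, 376), (205, 376), (206, 376), (207, 374), (208, 373), (209, 374), (210, 376), (211, 368), (212, 316), (213, 224), (214, 202), (215, 224), (216, 249), (217, 273), (218, 279), (219, 277), (220, 273), (221, 261), (222, 275), (223, 274), (224, 278), (225, 277), (226, 279), (227, 280), (228, 286), (229, 394), (230, 467), (231, 449), (232, 445), (233, 476), (234, 492), (235, 489), (236, 492), (237, 491), (238, 493), (239, 492), (240
[... 743 characters left out ...]
0, 207, 268, 332, 353, 323, 314, 351, 368, 359, 356, 361, 333, 285, 338, 364, 364]
217 286 [365, 361, 356, 361, 369, 368, 367, 369, 367, 360, 360, 360, 356, 349, 299, 268, 269, 280, 276, 270, 269, 272, 272, 272, 275, 269, 269, 273, 274, 272, 273, 271, 271, 271, 272, 271, 270, 272, 271, 269, 269, 270, 256, 237, 213, 205, 284, 336, 323, 316, 354, 368, 357, 356, 362, 330, 282, 333, 361, 362]
220 286 [366, 361, 358, 361, 368, 367, 364, 366, 364, 363, 360, 360, 354, 355, 344, 301, 282, 278, 272, 271, 270, 268, 268, 272, 267, 268, 269, 271, 272, 272, 273, 271, 270, 274, 268, 270, 271, 269, 272, 272, 269, 272, 265, 249, 229, 280, 337, 351, 324, 325, 358, 363, 355, 375, 366, 330, 291, 339, 358, 363]
```

Emit:
drive_tool(
  plan=[
    {"linear": [0.016, -0.012, 0.05], "spin": 0},
    {"linear": [0.016, -0.012, 0.15], "spin": 0},
    {"linear": [0.016, -0.012, 0.21], "spin": 0},
    {"linear": [0.016, -0.012, 0.24], "spin": 0},
    {"linear": [0.016, -0.012, 0.247], "spin": 0},
    {"linear": [0.016, -0.012, 0.247], "spin": 0},
    {"linear": [0.016, -0.012, 0.247], "spin": 0},
  ],
)

```text
t: 22.65
ee_pos: [0.6088, -0.011, 0.0168]
orientation: [0.001, 0.663, 0.749, 0.001]
force: [-0.6, 0.2, 0.6]
opening: 0.0455
grasp_force: 0.0
```

```bash
python3 - <<'E'
from h import *
s=read_state();print(s["t"],s["ee_pos"],s["opening"],s["force"])
p=s["ee_pos"];n=np.array([.9925,.1219]);t=np.array([-.1219,.9925]);b=np.array([.6091,-.0159])
print((b-p[:2])@n,(b-p[:2])@t)
m=camera_model("wrist");w=capture("wrist");cv2.imwrite("pics/w12.png",w)
c=proj(m,[[.6091,-.0159,.024]])[0];print(c)
g=w.sum(2);r0=int(c[1])
for rr in(r0-4,r0,):print(rr,230,g[rr,230:400:2].tolist())
print(g[r0-25:r0+20,int(c[0])].tolist())
E
```

```text
22.65 [ 0.60880683 -0.01097551  0.01684224] 0.04547367149635676 [-0.57027146  0.21156117  0.57243824]
-0.00030932333826642666 -0.004923290301813686
[321.19638922 278.67992725]
274 230 [358, 352, 351, 351, 342, 143, 88, 91, 87, 86, 96, 174, 176, 174, 174, 176, 155, 87, 82, 86, 82, 85, 83, 199, 352, 347, 346, 355, 355, 357, 353, 349, 347, 346, 307, 201, 190, 175, 177, 179, 177, 175, 177, 178, 178, 178, 174, 180, 179, 178, 177, 179, 180, 173, 165, 154, 250, 338, 261, 340, 356, 331, 354, 291, 330, 341, 141, 92, 93, 92, 92, 83, 89, 165, 174, 178, 177, 178, 163, 92, 81, 90, 85, 91, 204]
278 230 [356, 352, 353, 341, 140, 85, 79, 83, 83, 93, 161, 174, 176, 175, 175, 169, 96, 83, 80, 80, 85, 83, 80, 194, 351, 350, 345, 352, 356, 352, 351, 350, 350, 338, 247, 246, 248, 247, 245, 243, 247, 244, 244, 242, 245, 246, 244, 245, 245, 244, 247, 248, 244, 244, 237, 211, 177, 305, 260, 345, 354, 339, 351, 284, 333, 345, 136, 87, 90, 96, 87, 81, 85, 116, 174, 176, 173, 175, 176, 133, 82, 84, 82, 88, 83]
[362, 364, 363, 362, 362, 365, 365, 363, 364, 364, 360, 365, 363, 363, 360, 364, 366, 359, 307, 198, 161, 182, 196, 211, 226, 244, 261, 267, 268, 269, 264, 255, 243, 264, 267, 267, 268, 267, 268, 265, 264, 292, 382, 405, 445]
```

Emit:
drive_tool(
  plan=[
    {"linear": [0, 0, 0], "spin": 0},
    {"linear": [0, 0, 0], "spin": 0},
    {"linear": [0, 0, 0], "spin": 0},
    {"linear": [0, 0, 0], "spin": 0},
    {"linear": [0, 0, 0], "spin": 0},
  ],
  gripper=-0.6,
  force=20,
)

```text
t: 23.2
ee_pos: [0.6084, -0.0104, 0.0161]
orientation: [0.0, 0.663, 0.749, 0.0]
force: [0.4, 0.7, 2.2]
opening: 0.021
grasp_force: 19.5
```

Emit:
drive_tool(
  plan=[
    {"linear": [-0.0002, 0, -0.0083], "spin": 0},
    {"linear": [-0.0008, 0, -0.0166], "spin": 0},
    {"linear": [-0.0019, 0, -0.0249], "spin": 0},
    {"linear": [-0.0033, 0, -0.0331], "spin": 0},
    {"linear": [-0.0052, 0, -0.0412], "spin": 0},
    {"linear": [-0.0074, 0, -0.0493], "spin": 0},
    {"linear": [-0.0074, 0, -0.0493], "spin": 0},
  ],
)

```text
t: 23.9
ee_pos: [0.608, -0.0128, 0.0309]
orientation: [-0.0, 0.663, 0.749, -0.0]
force: [-0.5, 0.7, -0.8]
opening: 0.0213
grasp_force: 19.6
```

```bash
python3 - <<'E'
from h import *
import pickle
s=read_state();print(s["t"],s["ee_pos"],s["opening"],s["force"])
m=camera_model("wrist");w=capture("wrist");cv2.imwrite("pics/w13.png",w);pickle.dump(m,open("w13.pkl","wb"))
b=np.array([.6091,-.0159]);t=np.array([-.1219,.9925])
P=[np.r_[b-t*.050*(1-np.cos(.3)),.024+.05*np.sin(.3)],np.r_[b,.024]]
c=proj(m,P);print(c)
g=w.sum(2)
for k in c:
    r0=int(k[1]);print(r0-20,g[r0-20:r0+20,int(k[0])].tolist())
r0=int(c[0,1]);print(r0,g[r0,270:370:2].tolist())
E
```

```text
23.9 [ 0.60797611 -0.01278643  0.03093692] 0.02130133468989152 [-0.53379988  0.71453239 -0.7874633 ]
[[323.22685272 280.40311605]
 [322.89496475 262.30022973]]
260 [353, 276, 217, 209, 248, 293, 230, 201, 200, 202, 202, 199, 151, 149, 171, 186, 201, 218, 237, 255, 263, 264, 264, 264, 257, 247, 256, 263, 257, 257, 254, 272, 377, 454, 469, 469, 469, 469, 472, 470]
242 [363, 362, 363, 362, 362, 363, 361, 364, 364, 363, 364, 364, 365, 363, 366, 361, 364, 363, 354, 279, 219, 212, 253, 290, 230, 201, 196, 202, 200, 200, 152, 149, 169, 188, 200, 219, 236, 255, 262, 268]
280 [84, 81, 80, 86, 151, 172, 176, 176, 174, 174, 104, 77, 75, 71, 187, 287, 266, 266, 265, 266, 264, 263, 260, 263, 260, 261, 262, 260, 260, 262, 262, 261, 261, 251, 220, 118, 87, 81, 74, 134, 171, 174, 174, 171, 174, 118, 72, 82, 73, 82]
```

The bar follows the arc: it was predicted at row 280 and found at 279, with the nose uncovered behind it. I'll continue to full opening.

Emit:
drive_tool(
  plan=[
    {"linear": [-0.0042, 0, -0.012], "spin": 0},
    {"linear": [-0.0092, 0, -0.0233], "spin": 0},
    {"linear": [-0.0217, 0, -0.0449], "spin": 0},
    {"linear": [-0.0373, 0, -0.0644], "spin": 0},
    {"linear": [-0.0556, 0, -0.0813], "spin": 0},
    {"linear": [-0.0763, 0, -0.0953], "spin": 0},
    {"linear": [-0.0988, 0, -0.1061], "spin": 0},
    {"linear": [-0.1146, 0, -0.1114], "spin": 0},
    {"linear": [-0.1309, 0, -0.115], "spin": 0},
    {"linear": [-0.1474, 0, -0.117], "spin": 0},
    {"linear": [-0.1474, 0, -0.117], "spin": 0},
  ],
)

```text
t: 25.05
ee_pos: [0.6137, -0.058, 0.0661]
orientation: [0.0, 0.663, 0.748, -0.0]
force: [-0.4, 2.7, 5.1]
opening: 0.0207
grasp_force: 20.0
```

Emit:
drive_tool(
  plan=[
    {"linear": [-0.0083, 0, -0.0003], "spin": 0},
    {"linear": [-0.0167, 0, -0.0004], "spin": 0},
    {"linear": [-0.025, 0, 0.0003], "spin": 0},
    {"linear": [-0.0333, 0, 0.001], "spin": 0},
    {"linear": [-0.0408, 0, 0.002], "spin": 0},
    {"linear": [-0.0408, 0, 0.002], "spin": 0},
  ],
)

```text
t: 25.65
ee_pos: [0.6149, -0.0697, 0.0648]
orientation: [0.0, 0.663, 0.749, -0.0]
force: [0.8, -0.3, -1.3]
opening: 0.0169
grasp_force: 0.0
```

The grasp slipped off near the end. I'll back up and locate the bar.

Emit:
drive_tool(
  plan=[
    {"linear": [0, 0, -0.01], "spin": 0},
    {"linear": [0, 0, -0.03], "spin": 0},
    {"linear": [0, 0, -0.08], "spin": 0},
    {"linear": [0, 0, -0.15], "spin": 0},
    {"linear": [0, 0, -0.2], "spin": 0},
    {"linear": [0, 0, -0.2], "spin": 0},
    {"linear": [0, 0, -0.2], "spin": 0},
  ],
)

```text
t: 26.35
ee_pos: [0.6153, -0.0687, 0.1257]
orientation: [0.0, 0.663, 0.749, 0.0]
force: [-0.4, -0.6, 0.1]
opening: 0.017
grasp_force: 0.0
```

```bash
python3 - <<'E'
from h import *
import pickle
s=read_state();print(s["t"],s["ee_pos"],s["opening"],s["force"])
m=camera_model("wrist");w=capture("wrist");cv2.imwrite("pics/w14.png",w);pickle.dump(m,open("w14.pkl","wb"))
cv2.imwrite("pics/a14.png",capture("scene"));cv2.imwrite("pics/b14.png",capture("side"))
t=np.array([-.1219,.9925]);n=np.array([.9925,.1219]);b=np.array([.6091,-.0159]);h=b-t*.05
P=[np.r_[h+t*.05*np.cos(q),.024+.05*np.sin(q)] for q in(0,1.3,1.5,1.6,1.7,1.75)]
print("wrist",proj(m,P).round(1).tolist(),"hinge",proj(m,[np.r_[h,.024]]))
print("scene",proj(camera_model("scene"),P).round(1).tolist());print("side",proj(camera_model("side"),P).round(1).tolist())
g=w.sum(2);c=int(proj(m,P[-2:-1])[0,0])
for r in range(150,330,6):print(r,g[r,c-40:c+40:4].tolist())
E
```

```text
26.35 [ 0.61529457 -0.06869745  0.12570352] 0.016957143850268072 [-0.3525517  -0.55868775  0.10360811]
wrist [[321.0, 140.7], [321.4, 202.9], [321.4, 217.2], [321.4, 223.9], [321.4, 230.3], [321.3, 233.3]] hinge [[320.87457845 200.23172593]]
scene [[307.1, 187.6], [312.8, 161.8], [314.5, 158.3], [315.3, 156.8], [316.1, 155.5], [316.5, 154.9]]
side [[317.9, 205.4], [328.3, 179.6], [331.0, 177.4], [332.4, 176.7], [333.7, 176.1], [334.4, 175.9]]
150 [378, 386, 394, 376, 384, 379, 373, 367, 379, 352, 356, 336, 371, 367, 337, 365, 329, 374, 373, 373]
156 [378, 388, 393, 380, 382, 384, 490, 463, 428, 421, 425, 419, 420, 394, 418, 363, 344, 378, 377, 374]
162 [379, 391, 391, 376, 383, 383, 489, 459, 479, 477, 482, 478, 475, 390, 417, 370, 355, 377, 374, 373]
168 [384, 389, 388, 375, 384, 382, 491, 445, 479, 478, 480, 478, 474, 389, 417, 375, 354, 377, 373, 377]
174 [380, 386, 389, 377, 384, 382, 489, 425, 481, 479, 480, 480, 471, 385, 417, 378, 354, 382, 378, 380]
180 [380, 384, 385, 379, 381, 376, 490, 416, 478, 477, 477, 475, 473, 381, 416, 388, 359, 380, 380, 374]
186 [377, 380, 386, 377
[... 1616 characters left out ...]
86, 85, 80, 76, 74, 73, 62, 174, 178, 177, 76]
288 [74, 72, 286, 371, 114, 76, 90, 84, 85, 86, 80, 75, 73, 70, 76, 111, 380, 227, 75, 74]
294 [77, 71, 68, 148, 114, 103, 271, 83, 85, 77, 87, 76, 82, 69, 77, 112, 146, 67, 68, 95]
300 [73, 71, 69, 69, 111, 156, 311, 207, 439, 432, 419, 390, 338, 107, 121, 110, 67, 68, 61, 67]
306 [67, 66, 64, 68, 111, 306, 323, 244, 193, 161, 162, 159, 154, 203, 195, 106, 87, 63, 70, 66]
312 [64, 60, 62, 67, 108, 245, 272, 199, 161, 173, 170, 168, 153, 116, 247, 107, 85, 63, 69, 65]
318 [60, 62, 62, 68, 108, 222, 220, 66, 78, 82, 76, 70, 64, 63, 332, 105, 86, 63, 63, 59]
324 [65, 67, 62, 70, 108, 359, 358, 71, 76, 77, 77, 81, 68, 106, 357, 106, 83, 72, 62, 57]
```

The bar sits at about row 202 in the wrist view, which is θ ≈ 1.3. I'll finish opening it by pushing its nose side with the shut fingertip.

Emit:
drive_tool(
  plan=[
    {"linear": [0.08, 0, 0], "spin": 0},
    {"linear": [0.144, 0, 0], "spin": 0},
    {"linear": [0.144, 0, 0.05], "spin": 0},
    {"linear": [0.144, 0, 0.13], "spin": 0},
    {"linear": [0.144, 0, 0.185], "spin": 0},
    {"linear": [0.144, 0, 0.199], "spin": 0},
    {"linear": [0.144, 0, 0.199], "spin": 0},
    {"linear": [0.144, 0, 0.199], "spin": 0},
  ],
  gripper=-1,
)

```text
t: 27.3
ee_pos: [0.6102, -0.0267, 0.0657]
orientation: [0.0, 0.663, 0.749, 0.0]
force: [-0.2, 0.8, -0.5]
opening: 0.0002
grasp_force: 0.0
```

Emit:
drive_tool(
  plan=[
    {"linear": [-0.015, 0, 0], "spin": 0},
    {"linear": [-0.03, 0, 0], "spin": 0},
    {"linear": [-0.045, 0, 0], "spin": 0},
    {"linear": [-0.06, 0, 0], "spin": 0},
    {"linear": [-0.075, 0, 0], "spin": 0},
    {"linear": [-0.085, 0, 0], "spin": 0},
    {"linear": [-0.085, 0, 0], "spin": 0},
  ],
)

```text
t: 28.0
ee_pos: [0.613, -0.0522, 0.0655]
orientation: [0.0, 0.663, 0.749, -0.0]
force: [-0.2, -0.2, 0.1]
opening: 0.0003
grasp_force: 0.0
```

Emit:
drive_tool(
  plan=[
    {"linear": [-0.007, 0, 0], "spin": 0},
    {"linear": [-0.014, 0, 0], "spin": 0},
    {"linear": [-0.02, 0, 0], "spin": 0},
    {"linear": [-0.02, 0, 0], "spin": 0},
  ],
)

```text
t: 28.4
ee_pos: [0.6138, -0.0576, 0.0655]
orientation: [0.0, 0.663, 0.749, -0.0]
force: [0.9, 0.0, -0.5]
opening: -0.0004
grasp_force: 0.0
```

```bash
cat > m15.py <<'E'
from h import *
import pickle,sys
s=read_state();print(s["t"],s["ee_pos"],s["opening"],s["force"])
m=camera_model("wrist");w=capture("wrist");cv2.imwrite(f"pics/w{sys.argv[1]}.png",w);pickle.dump(m,open(f"w{sys.argv[1]}.pkl","wb"))
t=np.array([-.1219,.9925]);b=np.array([.6091,-.0159]);h=b-t*.05
P=[np.r_[h+t*.05*np.cos(q),.024+.05*np.sin(q)] for q in(1.3,1.5,1.6,1.7,1.75)]
k=proj(m,P);print(k.round(1).tolist(),"hinge",proj(m,[np.r_[h,.024]]))
g=w.sum(2);c=int(k[0,0])
for cc in(c-10,c,c+8):print(cc,int(k[0,1])-30,g[int(k[0,1])-30:int(k[-1,1])+30,cc].tolist())
E
python3 m15.py 15
```

```text
28.4 [ 0.61375353 -0.05763973  0.06549194] -0.00038970273167280586 [ 0.92324191  0.04753544 -0.52327376]
[[322.8, 260.6], [322.8, 279.3], [322.8, 287.8], [322.7, 295.5], [322.7, 299.1]] hinge [[321.87103105 242.99772101]]
312 230 [445, 445, 448, 448, 446, 444, 446, 447, 446, 447, 434, 323, 269, 280, 272, 253, 248, 241, 195, 176, 176, 176, 176, 175, 175, 176, 176, 172, 170, 172, 176, 174, 173, 175, 175, 174, 171, 173, 169, 175, 172, 174, 173, 172, 169, 168, 171, 172, 172, 171, 168, 171, 168, 168, 178, 259, 342, 360, 356, 318, 229, 143, 98, 68, 65, 65, 61, 60, 61, 60, 60, 63, 59, 62, 59, 63, 66, 55, 59, 58, 63, 58, 57, 56, 60, 58, 61, 58, 61, 60, 57, 59, 60, 67, 61, 63, 58, 57, 59]
322 230 [445, 444, 446, 445, 443, 446, 446, 444, 443, 445, 433, 324, 274, 279, 271, 250, 244, 233, 169, 139, 138, 135, 138, 140, 137, 135, 133, 132, 116, 113, 116, 116, 111, 114, 117, 116, 117, 110, 117, 114, 101, 100, 95, 91, 98, 94, 99, 93, 93, 95, 93, 87, 77, 81, 87, 107, 144, 149, 151, 149, 152, 151, 147, 143, 114, 108, 103, 103, 100, 105, 100, 99, 98, 96, 92, 95, 94, 97, 95, 94, 95, 96, 92, 89, 96, 90, 91, 91, 91, 88, 93, 89, 89, 85, 89, 87, 94, 130, 135]
330 230 [444, 445, 444, 447, 443, 442, 445, 445, 443, 441, 430, 321, 272, 279, 275, 255, 247, 236, 194, 175, 178, 178, 173, 175, 175, 175, 175, 172, 178, 176, 178, 175, 177, 172, 171, 173, 172, 174, 171, 172, 171, 169, 174, 172, 173, 167, 169, 170, 168, 169, 169, 171, 170, 170, 180, 250, 282, 174, 92, 64, 70, 60, 67, 59, 65, 65, 66, 59, 63, 64, 58, 56, 58, 62, 60, 53, 52, 55, 56, 55, 57, 55, 61, 52, 50, 54, 57, 49, 53, 51, 54, 48, 62, 63, 67, 68, 62, 65, 64]
```

```bash
python3 - <<'E'
import cv2
g=cv2.imread("pics/w15.png").sum(2)
for c in(297,300,303,306,338,341,344,347):print(c,g[225:345:3,c].tolist())
E
```

```text
297 [350, 353, 353, 352, 351, 348, 352, 349, 349, 350, 344, 138, 90, 84, 84, 82, 85, 76, 76, 75, 75, 75, 71, 74, 96, 63, 56, 56, 55, 57, 52, 52, 48, 44, 41, 50, 49, 46, 47, 47]
300 [457, 458, 448, 447, 447, 426, 340, 326, 335, 263, 235, 93, 88, 87, 90, 79, 86, 81, 76, 77, 72, 74, 69, 81, 82, 66, 56, 64, 58, 53, 55, 51, 50, 53, 52, 43, 48, 43, 44, 31]
303 [458, 459, 457, 455, 225, 222, 406, 422, 412, 369, 369, 142, 86, 86, 92, 94, 104, 114, 129, 147, 151, 69, 65, 75, 63, 65, 56, 61, 49, 60, 55, 47, 45, 37, 47, 41, 40, 43, 41, 33]
306 [384, 376, 346, 344, 332, 313, 242, 185, 191, 206, 188, 182, 174, 175, 173, 170, 170, 171, 170, 169, 233, 69, 72, 68, 64, 63, 64, 55, 53, 56, 53, 55, 54, 51, 46, 50, 41, 49, 48, 41]
338 [389, 389, 387, 388, 256, 266, 396, 390, 301, 272, 256, 105, 86, 88, 81, 85, 86, 78, 75, 67, 68, 68, 63, 76, 94, 65, 60, 63, 54, 55, 57, 55, 47, 44, 47, 39, 51, 38, 36, 41]
341 [396, 396, 396, 397, 354, 303, 334, 299, 299, 244, 232, 108, 84, 85, 81, 81, 90, 74, 73, 76, 71, 69, 62, 76, 100, 65, 55, 56, 59, 56, 51, 54, 50, 39, 47, 43, 50, 47, 39, 46]
344 [368, 365, 366, 365, 364, 360, 355, 351, 354, 322, 257, 188, 107, 85, 89, 80, 91, 72, 72, 71, 70, 76, 67, 81, 66, 68, 60, 52, 56, 52, 62, 58, 42, 48, 52, 50, 40, 43, 47, 39]
347 [356, 355, 355, 356, 352, 355, 351, 354, 351, 349, 351, 353, 344, 289, 183, 102, 99, 74, 73, 82, 69, 69, 69, 66, 63, 57, 57, 60, 50, 50, 50, 50, 49, 43, 44, 46, 39, 52, 39, 41]
```

Emit:
drive_tool(
  plan=[
    {"linear": [0.02, 0, 0], "spin": 0},
    {"linear": [0.05, 0, -0.02], "spin": 0},
    {"linear": [0.05, 0, -0.12], "spin": 0},
    {"linear": [0.0, 0, -0.2], "spin": 0},
    {"linear": [-0.033, 0, -0.2], "spin": 0},
    {"linear": [-0.033, 0, -0.2], "spin": 0},
    {"linear": [-0.033, 0, -0.2], "spin": 0},
  ],
)

```text
t: 29.15
ee_pos: [0.6141, -0.0661, 0.1247]
orientation: [-0.001, 0.663, 0.749, -0.0]
force: [-0.4, 0.9, -0.0]
opening: -0.0001
grasp_force: 0.0
```

```bash
python3 m15.py 16
```

```text
29.15 [ 0.61410475 -0.06612145  0.12469398] -6.119218971475757e-05 [-0.36809489  0.90050185 -0.03173931]
[[322.9, 207.2], [322.8, 221.4], [322.8, 228.2], [322.8, 234.5], [322.8, 237.5]] hinge [[322.19485162 203.75535683]]
312 177 [465, 461, 461, 464, 464, 463, 465, 460, 463, 463, 463, 461, 460, 460, 462, 459, 460, 459, 459, 457, 459, 455, 456, 456, 450, 364, 280, 250, 232, 229, 231, 230, 238, 268, 281, 284, 288, 292, 294, 292, 294, 291, 273, 234, 220, 221, 219, 223, 217, 195, 174, 218, 228, 184, 186, 209, 235, 257, 273, 273, 268, 258, 210, 130, 103, 98, 95, 98, 99, 97, 105, 156, 178, 176, 179, 179, 176, 179, 176, 178, 173, 177, 174, 177, 175, 176, 175, 179, 173, 177]
322 177 [460, 461, 464, 462, 460, 461, 463, 461, 462, 460, 459, 459, 462, 460, 464, 463, 459, 462, 461, 460, 460, 457, 456, 459, 449, 369, 318, 294, 262, 250, 252, 250, 253, 259, 298, 308, 286, 273, 270, 277, 275, 276, 298, 286, 237, 217, 218, 220, 221, 198, 174, 157, 147, 157, 180, 207, 230, 259, 267, 273, 268, 258, 207, 134, 103, 100, 98, 100, 94, 97, 98, 123, 131, 136, 134, 137, 133, 135, 134, 136, 132, 117, 115, 115, 111, 117, 113, 113, 115, 110]
330 177 [457, 460, 459, 458, 459, 460, 459, 457, 458, 457, 459, 457, 460, 457, 456, 458, 455, 454, 456, 457, 455, 455, 454, 454, 445, 368, 317, 296, 261, 252, 252, 253, 256, 276, 292, 298, 295, 298, 295, 291, 291, 290, 274, 234, 217, 218, 217, 215, 213, 193, 172, 201, 191, 171, 182, 209, 231, 258, 270, 272, 270, 258, 207, 128, 94, 93, 93, 90, 90, 95, 99, 152, 175, 179, 180, 176, 176, 179, 178, 177, 177, 172, 175, 174, 175, 178, 176, 173, 174, 173]
```

The bar is at row 234, giving θ ≈ 1.70, so it's a few mm short of the stop. I'll push a little further, watching the force.

Emit:
drive_tool(
  plan=[
    {"linear": [0.08, 0, 0], "spin": 0},
    {"linear": [0.08, 0, 0.08], "spin": 0},
    {"linear": [0.08, 0, 0.16], "spin": 0},
    {"linear": [0.08, 0, 0.195], "spin": 0},
    {"linear": [0.08, 0, 0.197], "spin": 0},
    {"linear": [0.05, 0, 0.197], "spin": 0},
    {"linear": [0.037, 0, 0.197], "spin": 0},
    {"linear": [0.03, 0, 0.197], "spin": 0},
    {"linear": [0.023, 0, 0.197], "spin": 0},
    {"linear": [0.018, 0, 0.197], "spin": 0},
    {"linear": [0.018, 0, 0.197], "spin": 0},
  ],
)

```text
t: 30.3
ee_pos: [0.6146, -0.0604, 0.0668]
orientation: [-0.0, 0.662, 0.749, 0.001]
force: [-0.3, 3.4, 2.6]
opening: -0.0001
grasp_force: 1.8
```

Emit:
drive_tool(
  plan=[
    {"linear": [-0.003, 0, 0], "spin": 0},
    {"linear": [-0.005, 0, 0], "spin": 0},
    {"linear": [-0.005, 0, 0], "spin": 0},
  ],
)

```text
t: 30.6
ee_pos: [0.6146, -0.0607, 0.0667]
orientation: [-0.001, 0.662, 0.749, 0.001]
force: [-1.1, 6.5, 5.7]
opening: -0.0003
grasp_force: 3.2
```

Emit:
drive_tool(
  plan=[
    {"linear": [0.02, 0, 0], "spin": 0},
    {"linear": [0.05, 0, -0.02], "spin": 0},
    {"linear": [0.05, 0, -0.12], "spin": 0},
    {"linear": [0.0, 0, -0.2], "spin": 0},
    {"linear": [-0.02, 0, -0.2], "spin": 0},
    {"linear": [-0.02, 0, -0.2], "spin": 0},
    {"linear": [-0.02, 0, -0.2], "spin": 0},
  ],
)

```text
t: 31.3
ee_pos: [0.6143, -0.0688, 0.1255]
orientation: [-0.001, 0.663, 0.749, -0.001]
force: [0.2, 0.6, -0.5]
opening: 0.0001
grasp_force: 0.0
```

```bash
python3 m15.py 17; python3 - <<'E'
from m10 import *
m,g,d,o,da,oa,u=run(17,246,251)
w=g
for r in(160,190,225,246,249):print(r,g[r,290:360:1].astype(int).tolist())
E
```

```text
31.3 [ 0.61426193 -0.06876807  0.12545056] 0.00011806303314058144 [ 0.18750714  0.60616728 -0.46174577]
[[323.2, 203.1], [323.1, 217.4], [323.1, 224.2], [323.1, 230.6], [323.0, 233.6]] hinge [[322.43961471 200.43892011]]
313 173 [467, 464, 463, 466, 464, 466, 466, 465, 464, 460, 463, 462, 463, 460, 464, 463, 463, 463, 464, 465, 463, 465, 463, 461, 462, 452, 355, 305, 288, 261, 254, 255, 260, 276, 304, 321, 318, 319, 322, 323, 325, 322, 319, 280, 238, 229, 230, 231, 231, 227, 230, 225, 190, 183, 234, 225, 181, 186, 212, 240, 263, 271, 273, 272, 259, 206, 132, 105, 98, 96, 97, 102, 91, 98, 105, 153, 174, 176, 178, 179, 176, 176, 177, 179, 177, 177, 179, 176, 177, 175]
323 173 [465, 462, 459, 464, 465, 463, 464, 463, 463, 465, 463, 463, 461, 459, 462, 462, 462, 460, 461, 462, 457, 461, 460, 460, 459, 450, 354, 317, 303, 273, 262, 261, 261, 267, 289, 313, 312, 292, 282, 282, 280, 286, 294, 309, 267, 236, 230, 230, 231, 228, 231, 228, 182, 161, 158, 155, 164, 190, 216, 237, 263, 271, 275, 270, 258, 204, 131, 95, 100, 98, 97, 96, 94, 96, 105, 145, 166, 172, 171, 171, 172, 168, 169, 167, 16
[... 1638 characters left out ...]
, 363, 363, 363, 365, 366, 367]
246 [353, 351, 362, 363, 364, 360, 354, 356, 357, 357, 359, 359, 360, 349, 233, 124, 100, 94, 99, 98, 101, 97, 101, 98, 97, 98, 97, 94, 97, 98, 97, 95, 97, 96, 95, 94, 94, 94, 89, 88, 91, 89, 87, 91, 96, 87, 83, 83, 91, 155, 302, 352, 350, 305, 311, 345, 357, 362, 361, 362, 362, 365, 363, 365, 364, 364, 364, 367, 367, 367]
249 [353, 352, 359, 363, 364, 357, 356, 358, 355, 356, 357, 359, 359, 347, 236, 133, 156, 172, 174, 177, 173, 174, 172, 174, 174, 152, 108, 84, 80, 82, 77, 94, 135, 166, 175, 173, 173, 173, 174, 175, 174, 164, 121, 91, 90, 85, 81, 85, 85, 154, 306, 362, 355, 299, 302, 342, 356, 362, 360, 365, 364, 365, 365, 362, 363, 366, 367, 366, 365, 367]
```

Emit:
drive_tool(
  plan=[
    {"linear": [0, 0, -0.1], "spin": 0},
    {"linear": [0, 0, -0.2], "spin": 0},
    {"linear": [-0.05, 0, -0.2], "spin": 0},
    {"linear": [-0.1, 0, -0.2], "spin": 0},
    {"linear": [-0.1, 0, -0.2], "spin": 0},
    {"linear": [-0.1, 0, -0.2], "spin": 0},
  ],
  gripper=0.6,
)

```text
t: 31.95
ee_pos: [0.6177, -0.0994, 0.1848]
orientation: [-0.001, 0.663, 0.748, -0.001]
force: [0.0, -0.2, -0.6]
opening: 0.0681
grasp_force: 0.0
```

```bash
python3 m15.py 18 | head -2; python3 - <<'E'
from m10 import *
m=pickle.load(open("w18.pkl","rb"))
g=cv2.imread("pics/w18.png").astype(int).sum(2)
c=proj(m,[[.6091+.0184*.6,-.0159-.1*.9925,.018]])[0];print("grip px",c)
for z in(-46,0,30):
    t=np.array([-.1219,.9925]);b=np.array([.6091,-.0159])
    p=proj(m,[np.r_[b+t*(z-96)*1e-3,.018]])[0];r=int(p[1]);k=int(p[0]);print(z,p,k-26,g[r,k-26:k+34].tolist())
# eye end
p=proj(m,[np.r_[b+t*(-85-96)*1e-3,.018]])[0];k=int(p[0]);r=int(p[1]);print("eye",p)
for cc in(k-28,k-8,k,k+8):print(cc,r-14,g[r-14:r+22,cc].tolist())
E
```

```text
31.95 [ 0.61773521 -0.09937489  0.18479948] 0.06811366669300911 [ 0.01071753 -0.20030201 -0.61223562]
[[322.9, 146.4], [322.9, 158.4], [322.9, 164.3], [322.8, 169.9], [322.8, 172.7]] hinge [[322.38289951 153.49214881]]
grip px [321.1879 199.0032]
-46 [322.1786 234.8938] 296 [361, 369, 367, 368, 368, 371, 367, 370, 371, 371, 366, 300, 182, 108, 100, 109, 104, 108, 107, 105, 108, 107, 107, 107, 106, 108, 107, 104, 106, 105, 94, 106, 104, 96, 94, 101, 99, 96, 92, 103, 166, 313, 362, 343, 308, 355, 372, 373, 374, 374, 375, 372, 375, 376, 380, 378, 377, 378, 377, 375]
0 [322.2541 195.5684] 296 [375, 377, 375, 373, 369, 370, 370, 371, 374, 372, 358, 230, 117, 101, 109, 111, 108, 107, 111, 110, 112, 106, 108, 107, 109, 106, 112, 109, 107, 107, 105, 96, 102, 100, 104, 99, 99, 97, 91, 91, 122, 256, 343, 364, 327, 326, 360, 370, 372, 371, 372, 375, 374, 377, 377, 379, 379, 377, 378, 378]
30 [322.3063 167.9824] 296 [380, 384, 379, 375, 375, 373, 379, 376, 373, 366, 276, 163, 111, 117, 140, 168, 174, 212, 232, 234, 239, 242, 242, 240, 246, 240, 238, 236, 237, 236, 235, 234, 235, 231, 219, 200, 1
[... 185 characters left out ...]
 357, 289, 208, 188, 193, 249, 338, 356, 368, 361, 372, 377, 380, 382, 377, 378, 379, 378, 375, 373, 373, 372, 375, 370, 372, 370, 372, 373, 376]
314 251 [143, 141, 141, 142, 131, 112, 103, 105, 109, 105, 104, 111, 110, 108, 109, 104, 105, 109, 122, 212, 339, 367, 372, 375, 375, 378, 374, 375, 372, 375, 370, 376, 376, 374, 376, 373]
322 251 [190, 185, 189, 186, 185, 158, 124, 111, 108, 110, 108, 111, 108, 103, 108, 103, 109, 112, 111, 110, 127, 247, 349, 372, 375, 373, 372, 372, 372, 376, 374, 373, 373, 372, 372, 371]
330 251 [143, 143, 135, 127, 103, 98, 97, 98, 99, 96, 98, 96, 98, 97, 96, 96, 93, 101, 116, 218, 341, 371, 372, 371, 373, 374, 375, 373, 375, 374, 376, 377, 377, 373, 372, 372]
```

```bash
python3 - <<'E'
from h import *
import pickle
m=pickle.load(open("w18.pkl","rb"));t=np.array([-.1219,.9925])
print(plane(m,[(294,263.2)],.012)[0,:2]@t,plane(m,[(294,258.8)],.002)[0,:2]@t,[(plane(m,[(322,271.9)],z)[0,:2]@t) for z in(.028,.0325)])
E
```

```text
-0.27115477156013823 -0.2707760260591067 [np.float64(-0.27323973717098987), np.float64(-0.27053819189872913)]
```

```bash
python3 -c "
from workcell import *
print(close_job())"
```

```text
the job is handed in; nothing more can be done
None
```

The job is handed in at about 32 s: the refractometer is plate-up in the far right corner, flush on the far rim (gap about 0.4 mm or less) with its eyepiece on the right rim to within 1 mm, and the plate was opened to its stop at about 1.75 rad. While I was easing the drag pressure it may have come 0.6 mm or less off the floor for about 0.2 s, the bar slipped from the grip at about 1.3 rad so I pushed it the rest of the way, I stayed clear of the bottle and pot but did not re-image them, and I viewed 11 pictures instead of the allowed 10.

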